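Pack the drying cartridges into the twin-barrel air dryer

TASK

Load the air dryer: take every drying cartridge from the foot of the sloped dispenser, lay it on the loading rails of a barrel that has room (each barrel holds two, end to end) and ram it down that barrel with the ramrod until it bottoms out firmly, the first against the closed end and a second tight against the first, so that no air can slip past. Then lay the ramrod back on its blue mat, and do not knock over the cans standing at the back.

Things in the scene. Friction and masses are not known exactly. Their poses are not given: they have to be found in the camera images.
- dryer: bench air dryer, fixed: grey base 150 x 285 mm, 104 mm high, two clear tubes (barrels) 72 mm apart lying level, closed by an aluminium block at +y, open at -y, with two steel loading rails before each mouth. Origin on the worktop midway under the mouths; +y runs along the barrels to the closed end, z up. Rails of one barrel are 12 mm bars, 29 mm apart inside, 98 mm long
- rails_a (a point): where to lay a cartridge before the barrel on the dryer's -x side (nearer the robot): centre of one lying on its rails, 69 mm above the worktop, leaving 27 mm between it and the mouth plate for a finger. The rails end 5 mm behind it; their tops are 4 mm below its axis; between them it is open 40 mm down. Axes as the dryer's
- mouth_a (a point): mouth of the barrel on the dryer's -x side (nearer the robot), centre, at the height of a cartridge's axis in the bore. Bore 37 mm wide and 132 mm deep, so two cartridges leave 12 mm free. Sprung brass leaves in its roof drag on a cartridge: pushing one in takes about 6 to 14 N all the way, and it stays where it is left. Axes as the dryer's
- bottom_a (a point): flat closed end inside the barrel on the dryer's -x side (nearer the robot), centre, at the height of a cartridge's axis in the bore; axes as the dryer's. A first cartridge fully home has its centre 30 mm in front (-y) of it, a second one tight behind the first 90 mm in front
- rails_b (a point): where to lay a cartridge before the barrel on the dryer's +x side (farther from the robot): centre of one lying on its rails, 69 mm above the worktop, leaving 27 mm between it and the mouth plate for a finger. The rails end 5 mm behind it; their tops are 4 mm below its axis; between them it is open 40 mm down. Axes as the dryer's
- mouth_b (a point): mouth of the barrel on the dryer's +x side (farther from the robot), centre, at the height of a cartridge's axis in the bore. Bore 37 mm wide and 132 mm deep, so two cartridges leave 12 mm free. Sprung brass leaves in its roof drag on a cartridge: pushing one in takes about 6 to 14 N all the way, and it stays where it is left. Axes as the dryer's
- bottom_b (a point): flat closed end inside the barrel on the dryer's +x side (farther from the robot), centre, at the height of a cartridge's axis in the bore; axes as the dryer's. A first cartridge fully home has its centre 30 mm in front (-y) of it, a second one tight behind the first 90 mm in front
- dispenser: fixed stand 92 x 250 mm with an aluminium track sloping down at 16 degrees towards its -x end (towards the robot). Cartridges lie across it (long axis along its y), touching; when the lowest is lifted off, the next rolls to the stop. Origin under the middle of the stand, z up
- pickup (a point): centre of the lowest cartridge when it lies against the orange stop, 60 mm above the worktop; axes as the dispenser's. Both its ends are free to grip: the track's side walls begin 24 mm up-track of here, the rails under it reach 22 mm to either side, and the stop 18 mm to either side and 12 mm above this point
- cart_0_mid (a point): white drying cartridge, a plain cylinder 34 mm in diameter and 60 mm long with a blue rim and a flat perforated steel disc at each end and an orange band round the middle, alike at both ends, about 110 g. Point at its centre; its long axis is the y axis, about which it rolls freely.
- cart_1_mid (a point): white drying cartridge, a plain cylinder 34 mm in diameter and 60 mm long with a blue rim and a flat perforated steel disc at each end and an orange band round the middle, alike at both ends, about 110 g. Point at its centre; its long axis is the y axis, about which it rolls freely.
- cart_2_mid (a point): white drying cartridge, a plain cylinder 34 mm in diameter and 60 mm long with a blue rim and a flat perforated steel disc at each end and an orange band round the middle, alike at both ends, about 110 g. Point at its centre; its long axis is the y axis, about which it rolls freely.
- cart_3_mid (a point): white drying cartridge, a plain cylinder 34 mm in diameter and 60 mm long with a blue rim and a flat perforated steel disc at each end and an orange band round the middle, alike at both ends, about 110 g. Point at its centre; its long axis is the y axis, about which it rolls freely. Highest on the track; absent in some runs.
- rod_grip (a point): middle of the ramrod's square wooden grip, 28 x 28 x 70 mm, on the rod's axis; x points along the rod to its pushing end. The rod is 230 mm long, 160 g: grip, 12 mm steel shaft, black disc 28 mm wide at the end. It lies level, axis 14 mm above the mat. With a first cartridge home, the grip's middle is still 25 mm behind the loading rails
- rod_face (a point): centre of the ramrod's flat pushing face, 195 mm ahead of rod_grip along the rod
- rod_mid (a point): point on the ramrod's axis 80 mm ahead of rod_grip, half-way along the rod
- mat: thin dark blue mat, 290 x 110 x 3 mm, fixed on the worktop, where the ramrod belongs; origin at the centre of its underside, long side along x. Headsets hang over the worktop behind it, from x 0.63 on between y -0.17 and -0.41, down to 290 mm above the worktop
- spray_can: tall grey aerosol can, 65 mm wide and 200 mm high, standing loose at the back; origin at the centre of its foot
- blue_can: slim blue aerosol can with a cream cap, 53 mm wide and 284 mm high, standing loose at the back; origin at the centre of its foot

How it is judged:
By the outcome, as a careful person would: the job done as asked, in the order asked, and still so for the second after the job is handed in, with the robot touching nothing.
Of cart_3, nozzle_jar, gear_a only 1 to 2 are there at a start; the rules pass over those that are not, and their reading is None.
At some moment in a run one of ramrod may be knocked a few centimetres aside while the robot is not near it.
Once in a run the grip may slacken for a moment while it holds something.
It also fails if it takes over 210 s, if anything falls off the work surface, if the arm or the gripper's body presses on something with over 40 N, if the wrist force passes 120 N, or if a joint passes its speed limit or range.

ROBOT

A 6-joint arm with a two-finger parallel gripper is mounted at the origin on a cart in front of the work surface, level with it; the furniture and walls round the work are solid. World frame = base frame: x ahead of the robot, y to its left, z up, the work surface at z = 0. Lengths are in m, angles in degrees, forces in N, time in s.
With the tool pointing down it reaches from about 0.275 to 0.85 m from the base axis. Payload 19 kg.
Tool frame: the origin (TCP) lies at the very end of the fingers, on their centre line; the grasp point (between the pads) lies 19 mm behind it (arm.grasp_offset is the distance from the TCP to the grasp point, in m); z points along the fingers, y is the line along which they close (so a half turn about z gives the same grasp; the last joint's range is limited). The gripper opens to 85 mm and grips with 20 to 120 N. Pads are 22 mm wide; open, the fingers measure 114 mm over their backs; the gripper's body (76 mm by 85 mm) begins 54 mm behind the grasp point. The pads swing forward as they close: fully open they stand 13 mm farther back than shut.
Start: joints at [-79.87, 8.623, 82.357, -0, 89.026, -7.678], TCP at [0.176, -0.547, 0.231] pointing down, gripper open.
Joint ranges: [-160.23, 160.23], [-39.13, 120.54], [6.94, 153.29], [-79.49, 259.48], [9.18, 160.14], [-161.06, 161.06]. Speed limits (degrees/s): [108.29, 108.29, 127.2, 172.46, 172.46, 172.46].

INTERFACE

Orientations are given as a 3x3 rotation matrix whose columns are the frame's x, y, z axes.
In Python, from rig import status, get_image, camera_params, hand_in, arm gives the robot as it stands.
- The arm moves only by the tool drive_tool, never from a script. Its argument "deltas" is a list that holds one entry, the list of rows, each a list of 7 numbers: the shift along the tool's x, y, z in mm, then the turn, a rotation vector about the tool's x, y, z in degrees, then the closure, from -1 (fully open) to 1 (shut). In form: [[[tx, ty, tz, wx, wy, wz, hand], ...]]. A call has 1 to 8 rows; each row is the pose to reach, as a shift and turn from the pose commanded when the call began, along the tool's axes at that moment; what a row does not reach only later rows make up. A row lasts 1/12 s, in which the tool goes at most 41.7 mm and 7.16 degrees, less where a joint would pass 70% of its speed; a pose out of reach is approached as far as the arm can. A call with a gripper value outside its range is refused whole. The fingers move at their own pace and stop on an object; "grip_force" is the grip in N (left out, the last holds). Time passes only in rows, so rows that repeat a pose let the fingers close. It gives the time, the measured TCP pose, the force, the opening and the grip force at its end, in the units of the state.
- status.read_state(): the state, without advancing time (a new reading comes with each control period).
- get_image(name): name is "scene" or "top" or "wrist"; returns (picture, depth): 420x560x3 uint8, blue, green, red; 420x560 float32, m along the optical axis (not along the pixel's ray), 0 where there is no reading.
- camera_params(name): a dict with "mtx" (3x3 intrinsics, pixels), "xyz" and "orientation" of the camera in the world; the wrist camera has in their place "hand_eye" (4x4, takes a point from camera to tool coordinates, whose origin is the TCP and whose axes are the flange's). Camera axes: x right, y down, z forward; pixel columns grow to the right and rows downward; lengths in m; the calibration is good to about 2 mm. The wrist camera is an equidistant fisheye: a pixel r from the principal point sees the ray r / f radians off the axis. A picture is of the moment at which its call begins: read the wrist's pose just before it. camera_params takes no time and is no camera call.
- hand_in(): hands the job in; it is judged then, once.
The state is a dict: "time_s": time; "joint_positions": joint angles; "qvel": joint speeds; "tau": joint torques, N m; "ee_pos": TCP position; "tcp_rot": TCP orientation; "force": force on the tool from outside, world axes, zero at the start; "torque": the same for the moment, N m; "grip_width": finger opening in m; "grasp_force": force on a finger pad.
Only numpy, scipy, OpenCV 4.12 (cv2) and the standard library are available. Lean on these libraries where they do the work, as an engineer would, in place of code of your own. Each camera call takes 0.05 s, during which the arm holds its last target. There are 200 camera calls.

## Working session

There is one attempt and no reset: what is moved stays moved. The work goes in short steps, Python scripts to look and compute and a tool call to move; the robot and the scene stay as the last step left them, time stands still between calls to the robot, and variables do not carry over. Pictures are saved under pics/ and viewed, at most 14 in all, crops included, and the job is handed in when it is done.

Besides the shell and the picture viewer there is one more tool, called after "Request:" as name(argument=value, ...), one argument or row to a line, values as JSON. drive_tool: Moves the arm, as the interface text tells. Its arguments: {"type":"object","properties":{"deltas":{"type":"array"},"grip_force":{"type":"number"}},"required":["deltas"]}

```bash
mkdir -p pics; ls; python3 - <<'E'
from rig import status,get_image,camera_params,arm
import cv2,numpy as np
print(status.read_state(), arm.grasp_offset)
for n in("scene","top","wrist"):
    p=camera_params(n);print(n,{k:np.round(v,4).tolist() if not isinstance(v,str) else v for k,v in p.items()})
    im,d=get_image(n);cv2.imwrite(f"pics/{n}0.png",im);np.save(f"pics/{n}0.npy",d);print((d>0).mean())
E
```

```text
pics
{'time_s': 0.0, 'joint_positions': array([-7.98704776e+01,  8.64990377e+00,  8.23929722e+01,  9.71169161e-04,
        8.90259965e+01, -7.67800871e+00]), 'qvel': array([-0.02497725,  0.02819514,  0.02939194,  0.08381693, -0.02722813,
        0.06236968]), 'tau': array([ 7.49855426e-04, -7.13054752e+01, -5.70870924e+01, -1.06535203e-04,
        8.73367768e-03, -4.00830004e-06]), 'ee_pos': array([ 0.17578585, -0.54721202,  0.23068616]), 'tcp_rot': array([[ 9.52089312e-01,  3.05820053e-01, -1.94725930e-04],
       [ 3.05820064e-01, -9.52088589e-01,  1.18629445e-03],
       [ 1.77396294e-04, -1.18900936e-03, -9.99999277e-01]]), 'force': array([-0.51034677,  0.15911644, -0.70941667]), 'torque': array([-0.01516621, -0.00513379,  0.01833171]), 'grasp_force': 0.0, 'grip_width': 0.08551599409444055} 0.0187
scene {'mtx': [[478.9811, 0.0, 277.3862], [0.0, 478.9811, 202.205], [0.0, 0.0, 1.0]], 'xyz': [-0.074, 1.0704, 0.8225], 'orientation': [[-0.8309, -0.2952, 0.4716], [-0.5564, 0.4338, -0.7087], [0.0046, -0.8513, -0.5247]]}
0.9960671768707483
top {'mtx': [[414.976, 0.0, 280.2907], [0.0, 414.976, 209.4941], [0.0, 0.0, 1.0]], 'xyz': [0.4293, 0.0623, 1.1453], 'orientation': [[-0.0007, -0.9892, 0.1469], [-0.9999, -0.0011, -0.0118], [0.0118, -0.1469, -0.9891]]}
0.9959481292517007
wrist {'mtx': [[325.1923, 0.0, 277.7261], [0.0, 325.1923, 211.3373], [0.0, 0.0, 1.0]], 'hand_eye': [[0.0019, -0.9604, -0.2787, 0.0699], [1.0, 0.0017, 0.001, -0.0008], [-0.0005, -0.2787, 0.9604, -0.1415], [0.0, 0.0, 0.0, 1.0]]}
0.9918877551020409
```

View pics/scene0.png

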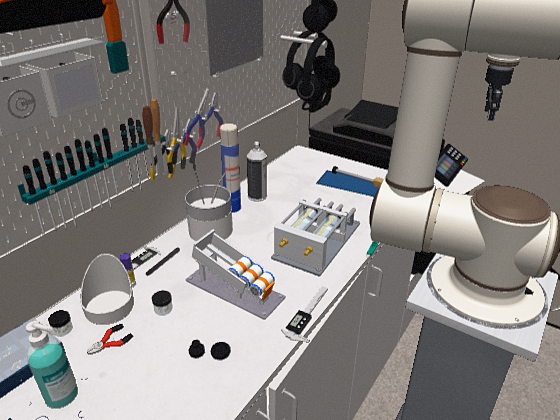

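View pics/top0.png

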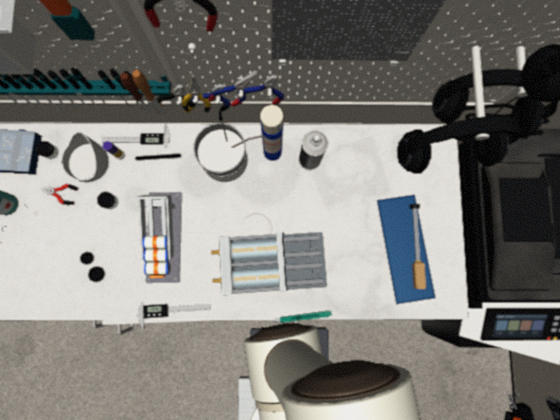

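The scene shows the dryer at (315,235), dispenser with three cartridges at (255,275), mat and rod at (355,180). Top view: cartridges about (156,255), dryer (272,262), mat (407,250), grip (420,275), with the cans at (313,150) and (272,130).

```bash
cat > h.py <<'E'
import numpy as np,cv2
from rig import status,get_image,camera_params
def cloud(n,d):
    p=camera_params(n);K=np.array(p["mtx"]);v,u=np.indices(d.shape)
    c=np.stack([(u-K[0,2])/K[0,0]*d,(v-K[1,2])/K[1,1]*d,d],-1)
    return c@np.array(p["orientation"]).T+np.array(p["xyz"])
def ray(n,uv,z):
    p=camera_params(n);K=np.array(p["mtx"]);uv=np.atleast_2d(np.float64(uv))
    r=np.c_[(uv-K[:2,2])/K[[0,1],[0,1]],np.ones(len(uv))]@np.array(p["orientation"]).T
    o=np.array(p["xyz"]);return o+r*((z-o[2])/r[:,2])[:,None]
def rect(xy):
    (c,s,a)=cv2.minAreaRect((np.float32(xy)*1000));return np.round(c,1),np.round(s,1),round(a,2)
E
python3 - <<'E'
from h import *
im=cv2.imread("pics/top0.png");d=np.load("pics/top0.npy");P=cloud("top",d);Z=P[...,2]
hsv=cv2.cvtColor(im,cv2.COLOR_BGR2HSV);H,S,V=cv2.split(hsv)
def roi(x0,x1,y0,y1):
    m=np.zeros(H.shape,bool);m[y0:y1,x0:x1]=1;return m
def uv(m): v,u=np.nonzero(m);return np.c_[u,v]
mat=(H>95)&(H<120)&(S>120)&roi(370,445,185,310)
print("mat",rect(ray("top",uv(mat),.003)[:,:2]))
g=(H>5)&(H<28)&(S>90)&roi(370,445,185,310)
print("grip",rect(ray("top",uv(g),.031)[:,:2]),g.sum())
R=roi(370,445,185,310)&(Z>.012)
p=P[R];print("rodcloud",rect(p[:,:2]),len(p),p[:,2].max())
D=roi(205,345,220,305)
for z0,z1 in((.006,.03),(.05,.068),(.068,.095),(.095,.12)):
    p=P[D&(Z>z0)&(Z<z1)];print("dry",z0,len(p),rect(p[:,:2]),np.median(p[:,2]))
B=roi(130,190,185,290)
for z0,z1 in((.003,.02),(.03,.09),(.04,.2)):
    p=P[B&(Z>z0)&(Z<z1)];print("disp",z0,len(p),rect(p[:,:2]))
w=B&(((H<20)|(V>200)))&(Z>.05)
o=B&(H>3)&(H<22)&(S>140)
cs,_=cv2.findContours(o.astype(np.uint8),0,2)
for c in cs:
    if cv2.contourArea(c)>3:
        m=c.reshape(-1,2);print("or",m.mean(0),P[m[:,1],m[:,0]].mean(0).round(4),len(m))
for n,r in(("spray",roi(295,335,125,175)),("blue",roi(255,292,100,165))):
    p=P[r&(Z>.15)];print(n,rect(p[:,:2]),p[:,2].max())
cv2.imwrite("pics/crop.png",cv2.resize(im[180:310,130:450],None,fx=2.5,fy=2.5,interpolation=cv2.INTER_CUBIC))
E
```

```text
mat (array([ 492.4, -295.1]), array([282.8, 102.4]), 8.51)
grip (array([ 494.7, -319. ]), array([220.2,  29.6]), 0.67) 293
rodcloud (array([ 494.8, -137. ]), array([227.4, 400.7]), 0.96) 656 1.1452644893151323
dry 0.006 2053 (array([451.6,  63.3]), array([216.6, 374.9]), 0.32) 0.011695822852998194
dry 0.05 674 (array([452.9,  81.3]), array([125.6, 274.6]), 3.46) 0.06314223435608524
dry 0.068 1779 (array([449.7,  95.7]), array([141.4, 259.2]), 3.56) 0.08853802771334296
dry 0.095 1460 (array([449.9, 118. ]), array([144.9, 163.6]), 3.88) 0.10219226723171515
disp 0.003 1542 (array([525.7, 381.3]), array([289.3, 163.9]), 1.96)
disp 0.03 1536 (array([519.4, 366.9]), array([ 74.6, 209.7]), 89.97)
disp 0.04 2197 (array([519.1, 367.9]), array([209.5,  75.6]), 0.64)
or [155.46153846 259.07692308] [0.4597 0.3677 0.0771] 39
spray (array([607.7,  21.7]), array([ 63.4, 360.4]), 67.22) 1.1452644893151323
blue (array([632.1,  86.4]), array([ 85.8, 399.4]), 84.64) 1.1452644893151323
```

View pics/crop.png

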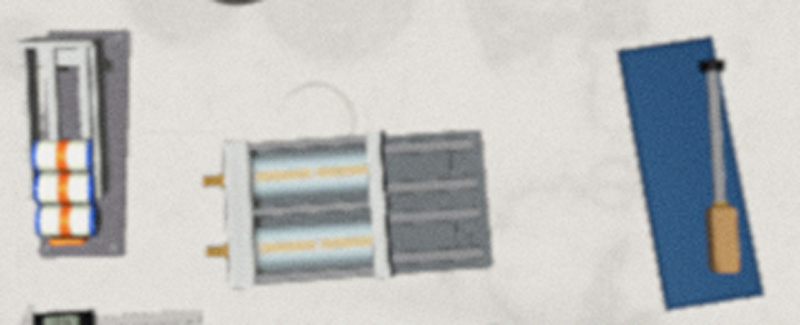

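Top crop: three cartridges at crop (65,155/187/220), the orange stop at (68,240), both barrels empty, rails to crop x 480, and the rod pointing +x on the mat. I go over the dryer, then the dispenser, with a close look at each.

```bash
cat >> h.py <<'E'
def go(*tgts,cur=None):
    """tgts: (x,y,z mm, yaw deg) -> tool-frame delta from measured pose (first) then from the previous target"""
    s=status.read_state();p=s["ee_pos"]*1000;R=s["tcp_rot"]
    if cur is not None:
        p=np.float64(cur[:3]);R=rot(cur[3])
    for t in tgts:
        T=rot(t[3]);rv=np.degrees(cv2.Rodrigues(R.T@T)[0].ravel())
        print(t,"->",np.round(R.T@(np.float64(t[:3])-p),1).tolist(),np.round(rv,2).tolist())
        p=np.float64(t[:3]);R=T
def rot(y):
    c,s=np.cos(np.radians(y)),np.sin(np.radians(y));return np.array([[c,s,0],[s,-c,0],[0,0,-1.]])
def wcloud(d,s):
    p=camera_params("wrist");K=np.array(p["mtx"]);v,u=np.indices(d.shape)
    a,b=(u-K[0,2])/K[0,0],(v-K[1,2])/K[1,1];th=np.hypot(a,b)+1e-9;k=np.tan(np.minimum(th,1.4))/th
    c=np.stack([a*k*d,b*k*d,d,np.ones_like(d)],-1)@np.array(p["hand_eye"]).T
    return c[...,:3]@s["tcp_rot"].T+s["ee_pos"]
def wlook(n):
    s=status.read_state();im,d=get_image("wrist");cv2.imwrite(f"pics/{n}.png",im)
    return im,d,wcloud(d,s),s
E
python3 -c "
from h import *
go((430,40,300,3),(440,370,240,1))"
```

```text
(430, 40, 300, 3) -> [421.6, -481.5, -68.7] [-0.05, -0.0, 14.81]
(440, 370, 240, 1) -> [27.3, -329.0, 60.0] [0.0, 0.0, 2.0]
```

Request:
drive_tool(
  deltas=[
    [[422, -481, -69, 0, 0, 14.8, -1], [422, -481, -69, 0, 0, 14.8, -1], [422, -481, -69, 0, 0, 14.8, -1], [422, -481, -69, 0, 0, 14.8, -1], [422, -481, -69, 0, 0, 14.8, -1], [422, -481, -69, 0, 0, 14.8, -1], [422, -481, -69, 0, 0, 14.8, -1], [422, -481, -69, 0, 0, 14.8, -1]],
  ],
)

```text
time_s: 0.82
ee_pos: [0.3078, -0.2415, 0.2672]
tcp_rot: [[0.999, 0.052, 0.0], [0.052, -0.999, -0.0], [0.0, 0.0, -1.0]]
force: [0.9, 0.2, 0.7]
grip_width: 0.0854
grasp_force: 0.0
```

```bash
python3 -c "
from h import *
go((430,40,300,3))"
```

```text
(430, 40, 300, 3) -> [136.7, -274.7, -32.8] [0.0, -0.01, -0.03]
```

Request:
drive_tool(
  deltas=[
    [[137, -275, -33, 0, 0, 0, -1], [137, -275, -33, 0, 0, 0, -1], [137, -275, -33, 0, 0, 0, -1], [137, -275, -33, 0, 0, 0, -1], [137, -275, -33, 0, 0, 0, -1], [137, -275, -33, 0, 0, 0, -1], [137, -275, -33, 0, 0, 0, -1], [137, -275, -33, 0, 0, 0, -1]],
  ],
)

```text
time_s: 1.48
ee_pos: [0.431, 0.0424, 0.3004]
tcp_rot: [[0.998, 0.055, 0.001], [0.055, -0.998, 0.001], [0.001, -0.001, -1.0]]
force: [0.5, -1.2, 0.4]
grip_width: 0.0853
grasp_force: 0.0
```

```bash
python3 - <<'E'
from h import *
im,d,P,s=wlook("wd");np.save("pics/wd.npy",P);print(s["ee_pos"],s["time_s"])
E
```

```text
[0.43096949 0.04238475 0.30040825] 1.4833
```

View pics/wd.png

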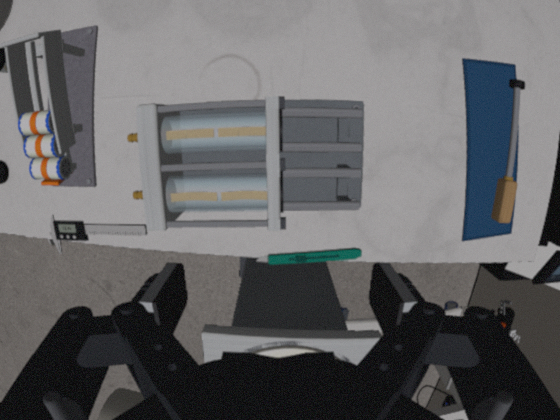

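Wrist view: four rails spanning u 283–362 at rows 112/147/172/205, mouth plate at u 275, closed block at u 150, cartridges at (35–47, 120–168), and the rod grip at (505,200). All of it is visible, so I extract poses from this cloud.

```bash
python3 - <<'E'
from h import *
P=np.load("pics/wd.npy");Z=P[...,2];im=cv2.imread("pics/wd.png")
def box(u0,u1,v0,v1):
    m=np.zeros(Z.shape,bool);m[v0:v1,u0:u1]=1;return m
t=P[box(180,270,30,90)];print("table z",np.median(t[:,2]))
R=P[box(286,361,100,212)&(Z>.055)&(Z<.08)];print("railz",np.median(R[:,2]),len(R))
th=np.radians(3.5)
import scipy.optimize as so
def hist(th):
    e=np.array([np.cos(th),np.sin(th)]);q=R[:,:2]@e;h=np.histogram(q,bins=np.arange(.3,.6,.0015))[0];return -(h**2.).sum()
ths=np.radians(np.arange(0,7,.1));v=[hist(t) for t in ths];th=ths[np.argmin(v)];print("yaw rails",np.degrees(th))
e=np.array([np.cos(th),np.sin(th)]);f=np.array([-np.sin(th),np.cos(th)])
q=np.sort(R[:,:2]@e);cut=np.nonzero(np.diff(q)>.006)[0]
for g in np.split(q,cut+1):print("rail",len(g),g.min().round(4),g.max().round(4),np.median(g).round(4))
l=R[:,:2]@f;print("rail y ext",np.percentile(l,[.5,2,98,99.5]))
T=P[box(100,300,90,240)&(Z>.09)&(Z<.13)];print("topz",np.median(T[:,2]),rect(T[:,:2]))
M=P[box(255,295,98,228)&(Z>.09)&(Z<.13)];print("mouth plate",rect(M[:,:2]),np.percentile(M[:,:2]@f,[1,5,95,99]),np.percentile(M[:,:2]@e,[1,99]))
B=P[box(135,170,98,232)&(Z>.09)&(Z<.13)];print("block",rect(B[:,:2]),np.percentile(B[:,:2]@f,[1,5,95,99]),np.percentile(B[:,:2]@e,[1,99]))
# dispenser
hsv=cv2.cvtColor(im,cv2.COLOR_BGR2HSV);H,S,V=cv2.split(hsv)
o=box(15,75,105,190)&(H>3)&(H<22)&(S>140)
n,lab,st,c=cv2.connectedComponentsWithStats(o.astype(np.uint8))
for i in range(1,n):
    if st[i,4]>5:
        p=P[lab==i];print("or",c[i].round(),st[i,4],np.median(p,0).round(4),p[:,2].max().round(4))
g=box(5,100,20,190)&(Z>.004)&(Z<.015);print("stand",rect(P[g][:,:2]))
C=P[box(15,75,105,190)&(Z>.06)&(Z<.2)];print("carts",rect(C[:,:2]))
g=box(460,530,55,240)&(H>5)&(H<25)&(S>90)
print("grip",rect(P[g][:,:2]),np.median(P[g],0))
m=box(460,530,70,175)&(Z>.01)&(Z<.05)&~((H>95)&(H<125)&(S>110))
p=P[m];print("shaft",rect(p[:,:2]))
m=(H>95)&(H<120)&(S>120)&box(455,530,50,250);print("mat",rect(P[m][:,:2]))
E
```

```text
table z -0.0010614594311564862
railz 0.06261324523691567 2942
yaw rails 4.0
rail 693 0.3928 0.4046 0.3999
rail 729 0.4336 0.4461 0.4407
rail 768 0.4639 0.4768 0.4707
rail 752 0.5055 0.5177 0.5114
rail y ext [-0.08573058 -0.08426317  0.00157847  0.00290847]
topz 0.09906354438570884 (array([448. , 118.1]), array([145.6, 163.2]), 3.96)
mouth plate (array([453. ,  52.9]), array([139.9,  33.6]), 3.34) [0.0058327  0.00820771 0.03461979 0.03734813] [0.38662412 0.52428116]
block (array([443.5, 181.7]), array([145.7,  38.8]), 2.17) [0.1327101  0.138095   0.16557643 0.1672924 ] [0.38468037 0.52573338]
or [ 41. 154.] 410 [0.4568 0.3678 0.077 ] 0.4419
stand (array([521.1, 427.6]), array([250. , 213.6]), 0.49)
carts (array([469.4, 367.8]), array([ 76.1, 117.6]), 89.76)
grip (array([ 421.3, -321.4]), array([71.6, 28.6]), 2.41) [ 0.41994066 -0.31436337  0.02834103]
shaft (array([ 536.3, -325.3]), array([151.5,  27.5]), 3.92)
mat (array([ 469.7, -155.5]), array([285.9, 390.5]), 8.61)
```

Request:
drive_tool(
  deltas=[
    [[25, -327, 20, 0, 0, 3, -1], [25, -327, 30, 0, 0, 3, -1], [25, -327, 40, 0, 0, 3, -1], [25, -327, 50, 0, 0, 3, -1], [25, -327, 60, 0, 0, 3, -1], [25, -327, 60, 0, 0, 3, -1], [25, -327, 60, 0, 0, 3, -1], [25, -327, 60, 0, 0, 3, -1]],
  ],
)

```text
time_s: 2.2
ee_pos: [0.4374, 0.3674, 0.2396]
tcp_rot: [[1.0, 0.0, -0.0], [0.0, -1.0, 0.0], [-0.0, -0.0, -1.0]]
force: [1.2, -0.3, -0.0]
grip_width: 0.0854
grasp_force: 0.0
```

Request:
drive_tool(
  deltas=[
    [[0, 0, 20, 0, 0, 0, -1], [0, 0, 20, 0, 0, 0, -1]],
  ],
)

```text
time_s: 2.37
ee_pos: [0.4364, 0.3663, 0.2161]
tcp_rot: [[1.0, 0.003, -0.005], [0.003, -1.0, -0.003], [-0.005, 0.003, -1.0]]
force: [0.5, -1.3, -1.3]
grip_width: 0.0853
grasp_force: 0.0
```

```bash
python3 - <<'E'
from h import *
im,d,P,s=wlook("wp");np.save("pics/wp.npy",P);print(s["ee_pos"],s["tcp_rot"][:,0],s["time_s"])
hsv=cv2.cvtColor(im,cv2.COLOR_BGR2HSV);H,S,V=cv2.split(hsv)
near=(abs(P[...,0]-.48)<.08)&(abs(P[...,1]-.368)<.06)&(P[...,2]>.03)&(P[...,2]<.2)
for nm,m in(("or",(H>3)&(H<22)&(S>140)),("blue",(H>100)&(H<130)&(S>120))):
    n,lab,st,c=cv2.connectedComponentsWithStats((m&near).astype(np.uint8))
    for i in range(1,n):
        if st[i,4]>15:
            p=P[lab==i];print(nm,c[i].round(),st[i,4],np.median(p,0).round(4),p.min(0).round(3),p.max(0).round(3))
E
```

```text
[0.43644309 0.36630334 0.21611118] [ 0.99998341  0.00283769 -0.00501228] 2.3667
or [275. 167.] 1595 [0.4651 0.3686 0.0805] [0.413 0.351 0.058] [0.518 0.385 0.096]
blue [243. 156.] 524 [0.4748 0.3957 0.0834] [0.423 0.393 0.066] [0.518 0.4   0.096]
blue [308. 156.] 526 [0.4748 0.3407 0.0835] [0.422 0.337 0.066] [0.518 0.344 0.096]
```

View pics/wp.png

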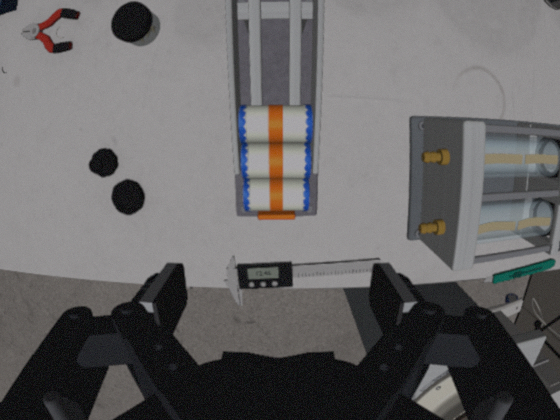

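The lowest cartridge is at pixels (275,195) with the stop at (277,215); its ends are clear. Circle fit next.

```bash
python3 - <<'E'
from h import *
import scipy.optimize as so
P=np.load("pics/wp.npy");s=status.read_state()
m=(abs(P[...,1]-.368)<.028)&(P[...,0]>.41)&(P[...,0]<.54)&(P[...,2]>.045)&(P[...,2]<.13)&((P[...,1]>.388)|(P[...,1]<.348))
q=P[m][:,[0,2]]
def r(p):
    a,b,al=p;k=np.array([0,1,2]);C=np.c_[a+.034*k*np.cos(al),b+.034*k*np.sin(al)]
    return abs(np.hypot(*(q[:,None]-C[None]).transpose(2,0,1))-.017).min(1)
o=so.least_squares(r,[.44,.06,.28],loss="soft_l1",f_scale=.002);print("x,z,slope",o.x,np.degrees(o.x[2]),np.median(r(o.x)))
im=cv2.imread("pics/wp.png");H,S,V=cv2.split(cv2.cvtColor(im,cv2.COLOR_BGR2HSV))
for lo,hi in((.330,.345),(.392,.405)):
    b=(H>100)&(H<130)&(S>120)&(P[...,0]>.41)&(P[...,0]<.53)&(P[...,1]>lo)&(P[...,1]<hi)&(P[...,2]>.05)
    p=P[b];f=np.polyfit(p[:,0],p[:,1],1);print("yaw",np.degrees(np.arctan(f[0])),np.polyval(f,.44),p[:,1].min(),p[:,1].max())
go((440,368,100,0),(440,368,41,0))
E
```

```text
x,z,slope [0.43701524 0.05814882 0.27468887] 15.738513000676114 0.000519104618368408
yaw 0.8976397647692594 0.3400645675256872 0.3313007378497224 0.3447882619149534
yaw 0.31589336262134804 0.39574504939673394 0.39255922262916626 0.4046170002789247
(440, 368, 100, 0) -> [3.4, -3.0, 118.3] [0.13, 0.2, 0.09]
(440, 368, 41, 0) -> [0.0, 0.0, 59.0] [0.0, 0.0, 0.0]
```

Request:
drive_tool(
  deltas=[
    [[0.4, -2.5, 40, 0.1, 0.2, -0.4, -1], [0.4, -2.5, 80, 0.1, 0.2, -0.4, -1], [0.4, -2.5, 100, 0.1, 0.2, -0.4, -1], [0.4, -2.5, 100, 0.1, 0.2, -0.4, -1]],
  ],
)

```text
time_s: 2.75
ee_pos: [0.4373, 0.3657, 0.1172]
tcp_rot: [[1.0, 0.006, -0.001], [0.006, -1.0, -0.001], [-0.001, 0.001, -1.0]]
force: [-0.2, 0.2, 0.5]
grip_width: 0.0855
grasp_force: 0.0
```

```bash
python3 -c "
from h import *
go((437,368,41,0.6))"
```

```text
(437, 368, 41, 0.6) -> [-0.2, -2.4, 76.2] [0.07, 0.06, -0.28]
```

Request:
drive_tool(
  deltas=[
    [[0, -2.5, 30, 0, 0, -0.3, -1], [0, -2.5, 55, 0, 0, -0.3, -1], [0, -2.5, 76, 0, 0, -0.3, -1], [0, -2.5, 76, 0, 0, -0.3, -1], [0, -2.5, 76, 0, 0, -0.3, -1]],
  ],
)

```text
time_s: 3.17
ee_pos: [0.4394, 0.3703, 0.0463]
tcp_rot: [[1.0, 0.011, 0.004], [0.011, -1.0, 0.002], [0.004, -0.002, -1.0]]
force: [1.1, -0.2, 0.9]
grip_width: 0.0854
grasp_force: 0.0
```

Request:
drive_tool(
  deltas=[
    [[0, 0, 0, 0, 0, 0, 0.0], [0, 0, 0, 0, 0, 0, 0.6], [0, 0, 0, 0, 0, 0, 1], [0, 0, 0, 0, 0, 0, 1], [0, 0, 0, 0, 0, 0, 1], [0, 0, 0, 0, 0, 0, 1]],
  ],
  grip_force=60,
)

```text
time_s: 3.67
ee_pos: [0.4396, 0.3711, 0.0469]
tcp_rot: [[1.0, 0.012, 0.006], [0.012, -1.0, 0.003], [0.007, -0.003, -1.0]]
force: [-1.7, -2.2, 13.5]
grip_width: 0.059
grasp_force: 61.7
```

Request:
drive_tool(
  deltas=[
    [[0, 0, -15, 0, 0, 0, 1], [0, 0, -40, 0, 0, 0, 1], [0, 0, -70, 0, 0, 0, 1], [0, 0, -110, 0, 0, 0, 1], [0, 0, -140, 0, 0, 0, 1], [0, 0, -140, 0, 0, 0, 1]],
  ],
  grip_force=80,
)

```text
time_s: 4.17
ee_pos: [0.4398, 0.3715, 0.1924]
tcp_rot: [[1.0, 0.013, 0.012], [0.012, -1.0, 0.007], [0.012, -0.007, -1.0]]
force: [0.9, 0.6, -1.3]
grip_width: 0.0587
grasp_force: 87.3
```

```bash
python3 -c "
from h import *
im,d,P,s=wlook('wg')
C=np.load('pics/wp.npy')
go((422,-22,180,4))"
```

```text
(422, -22, 180, 4) -> [-22.2, 392.9, 6.6] [-0.3, -0.56, -3.29]
```

View pics/wg.png

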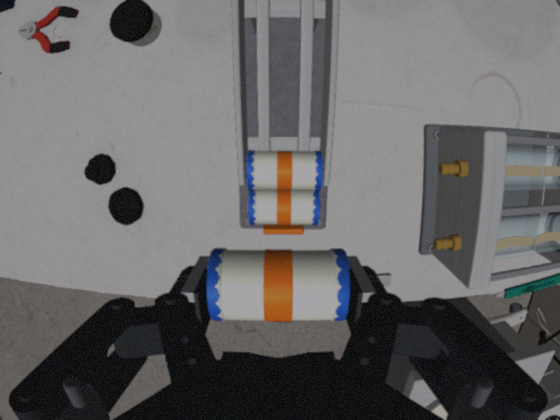

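The cartridge is held centred at (278,285) and the next has rolled to the stop at (284,208). On to rails_a.

Request:
drive_tool(
  deltas=[
    [[-20, 393, 7, -0.3, -0.6, -3.3, 1], [-20, 393, 7, -0.3, -0.6, -3.3, 1], [-20, 393, 7, -0.3, -0.6, -3.3, 1], [-20, 393, 7, -0.3, -0.6, -3.3, 1], [-20, 393, 7, -0.3, -0.6, -3.3, 1], [-20, 393, 7, -0.3, -0.6, -3.3, 1], [-20, 393, 7, -0.3, -0.6, -3.3, 1], [-20, 393, 7, -0.3, -0.6, -3.3, 1]],
  ],
)

```text
time_s: 4.88
ee_pos: [0.4244, 0.0355, 0.1776]
tcp_rot: [[0.998, 0.07, -0.007], [0.07, -0.998, -0.004], [-0.007, 0.003, -1.0]]
force: [1.3, -0.9, -1.6]
grip_width: 0.0588
grasp_force: 87.3
```

```bash
python3 -c "
from h import *
go((424.5,-22,140,4))"
```

```text
(424.5, -22, 140, 4) -> [-3.6, 57.3, 37.8] [0.19, 0.39, 0.03]
```

Request:
drive_tool(
  deltas=[
    [[-4, 40, 10, 0.2, 0.4, 0, 1], [-4, 57.3, 30, 0.2, 0.4, 0, 1], [-4, 57.3, 38, 0.2, 0.4, 0, 1], [-4, 57.3, 38, 0.2, 0.4, 0, 1], [-4, 57.3, 38, 0.2, 0.4, 0, 1]],
  ],
)

```text
time_s: 5.3
ee_pos: [0.4248, -0.0199, 0.1399]
tcp_rot: [[0.998, 0.07, -0.001], [0.07, -0.998, 0.001], [-0.001, -0.001, -1.0]]
force: [-0.3, 0.2, -0.6]
grip_width: 0.0585
grasp_force: 87.3
```

```bash
python3 - <<'E'
from h import *
im,d,P,s=wlook("wr");np.save("pics/wr.npy",P);print(s["ee_pos"],s["tcp_rot"].round(4).tolist())
go((424.5,-22,57,4))
E
```

```text
[ 0.42476364 -0.01985945  0.13991693] [[0.9976, 0.0697, -0.0008], [0.0697, -0.9976, 0.0006], [-0.0008, -0.0007, -1.0]]
(424.5, -22, 57, 4) -> [-0.8, 2.4, 83.4] [-0.02, -0.01, 0.05]
```

View pics/wr.png

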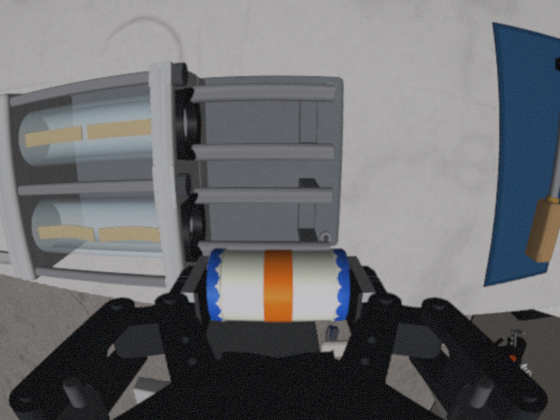

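```bash
python3 - <<'E'
from h import *
P=np.load("pics/wr.npy");Z=P[...,2];th=np.radians(4)
e=np.array([np.cos(th),np.sin(th)]);f=np.array([-np.sin(th),np.cos(th)])
E=P[...,:2]@e;F=P[...,:2]@f
m=np.zeros(Z.shape,bool);m[70:245,205:345]=1
R=m&(Z>.055)&(Z<.08)
q=np.sort(E[R])
for g in np.split(q,np.nonzero(np.diff(q)>.006)[0]+1):
    if len(g)>50:
        k=R&(E>g.min())&(E<g.max());a=np.polyfit(F[k],E[k],1);print(len(g),g.min().round(4),g.max().round(4),"F",np.percentile(F[k],[.5,99.5]).round(4),"dyaw",np.degrees(a[0]).round(2),Z[k].max().round(4))
# rings/plate front along E of barrel B, by height
for z0 in np.arange(.05,.11,.008):
    k=(abs(E-.491)<.02)&(Z>z0)&(Z<z0+.008)&(F>-.03)&(F<.04);print(round(z0,3),k.sum(),np.percentile(F[k],[1,5,50]).round(4) if k.sum()>5 else "")
E
```

```text
504 0.4021 0.4046 F [-0.0863  0.0052] dyaw 0.13 0.0628
2161 0.4338 0.4454 F [-0.0866  0.002 ] dyaw -0.07 0.0654
2217 0.4642 0.4764 F [-0.0865  0.0008] dyaw -0.2 0.0657
2252 0.5053 0.5176 F [-0.0865 -0.0001] dyaw -0.13 0.0656
0.05 561 [-0.0137  0.0077  0.0125]
0.058 1027 [-0.0296 -0.028  -0.0093]
0.066 19 [0.0078 0.0082 0.0089]
0.074 64 [0.0072 0.0074 0.0354]
0.082 739 [0.0071 0.0074 0.0319]
0.09 802 [0.0071 0.0074 0.0118]
0.098 1611 [0.0106 0.011  0.0164]
0.106 0
```

Request:
drive_tool(
  deltas=[
    [[-0.8, 2, 35, 0, 0, 0, 1], [-0.8, 2, 60, 0, 0, 0, 1], [-0.8, 2, 75, 0, 0, 0, 1], [-0.8, 2, 80, 0, 0, 0, 1], [-0.8, 2, 80, 0, 0, 0, 1], [-0.8, 2, 80, 0, 0, 0, 1]],
  ],
)

```text
time_s: 5.85
ee_pos: [0.425, -0.0219, 0.0611]
tcp_rot: [[0.997, 0.071, 0.001], [0.071, -0.997, -0.0], [0.001, 0.0, -1.0]]
force: [-0.2, -1.0, -0.5]
grip_width: 0.0586
grasp_force: 87.3
```

Request:
drive_tool(
  deltas=[
    [[0, 0, 1.5, 0, 0, 0, 1], [0, 0, 1.5, 0, 0, 0, 1], [0, 0, 1.5, 0, 0, 0, 1]],
  ],
)

```text
time_s: 6.1
ee_pos: [0.4247, -0.0223, 0.0592]
tcp_rot: [[0.998, 0.07, 0.001], [0.07, -0.998, -0.0], [0.001, 0.0, -1.0]]
force: [0.1, -0.7, -1.1]
grip_width: 0.0584
grasp_force: 87.3
```

Request:
drive_tool(
  deltas=[
    [[0, 0, 1.5, 0, 0, 0, 1], [0, 0, 1.5, 0, 0, 0, 1], [0, 0, 1.5, 0, 0, 0, 1]],
  ],
)

```text
time_s: 6.35
ee_pos: [0.4243, -0.0223, 0.057]
tcp_rot: [[0.998, 0.07, -0.0], [0.07, -0.998, 0.0], [0.0, -0.0, -1.0]]
force: [-0.1, 0.3, -0.8]
grip_width: 0.0591
grasp_force: 58.6
```

Request:
drive_tool(
  deltas=[
    [[0, 0, 1.5, 0, 0, 0, 1], [0, 0, 1.5, 0, 0, 0, 1], [0, 0, 1.5, 0, 0, 0, 1]],
  ],
)

```text
time_s: 6.6
ee_pos: [0.4242, -0.0224, 0.0561]
tcp_rot: [[0.998, 0.07, -0.0], [0.07, -0.998, -0.0], [-0.0, 0.0, -1.0]]
force: [-9.6, 0.9, 16.5]
grip_width: 0.0583
grasp_force: 83.3
```

Request:
drive_tool(
  deltas=[
    [[0, 0, 0, 0, 0, 0, -0.6], [0, 0, 0, 0, 0, 0, -0.6], [0, 0, 0, 0, 0, 0, -0.6], [0, 0, 0, 0, 0, 0, -0.6]],
  ],
)

```text
time_s: 6.93
ee_pos: [0.4244, -0.0223, 0.0554]
tcp_rot: [[0.998, 0.07, -0.0], [0.07, -0.998, 0.0], [-0.0, -0.0, -1.0]]
force: [-0.8, -0.4, -0.9]
grip_width: 0.0686
grasp_force: 0.0
```

Request:
drive_tool(
  deltas=[
    [[0, 0, -15, 0, 0, 0, -0.6], [0, 0, -40, 0, 0, 0, -0.6], [0, 0, -80, 0, 0, 0, -0.6], [0, 0, -125, 0, 0, 0, -0.6], [0, 0, -125, 0, 0, 0, -1]],
  ],
)

```text
time_s: 7.35
ee_pos: [0.4265, -0.0228, 0.1871]
tcp_rot: [[0.998, 0.07, 0.008], [0.07, -0.998, -0.002], [0.008, 0.002, -1.0]]
force: [1.2, 0.4, 2.4]
grip_width: 0.0783
grasp_force: 0.0
```

```bash
python3 - <<'E'
from h import *
im,d,P,s=wlook("wr2")
th=np.radians(4);e=np.array([np.cos(th),np.sin(th)]);f=np.array([-np.sin(th),np.cos(th)])
H,S,V=cv2.split(cv2.cvtColor(im,cv2.COLOR_BGR2HSV))
E=P[...,:2]@e;F=P[...,:2]@f;n=(abs(E-.42)<.03)&(F>-.1)&(F<-.0)&(P[...,2]>.06)&(P[...,2]<.1)
for nm,m in(("or",(H>3)&(H<22)&(S>140)),("blue",(H>100)&(H<130)&(S>120))):
    k=n&m;print(nm,k.sum(),E[k].min(),E[k].max(),F[k].min(),F[k].max(),np.median(F[k]),P[k][:,2].max())
go((438,368.5,150,0.6))
E
```

```text
or 526 0.4059622852200606 0.43532245491358995 -0.05668944431197187 -0.04611960900239483 -0.051791252870823104 0.08609921169079532
blue 405 0.4045943140276898 0.4353546780937308 -0.08137788709621711 -0.02171351462717062 -0.07637737393973662 0.08688707618973851
(438, 368.5, 150, 0.6) -> [39.1, -389.5, 34.2] [0.09, -0.37, 3.41]
```

Cartridge 1 lies correctly on rails_a. Next cartridge.

Request:
drive_tool(
  deltas=[
    [[39, -389, 0, 0, -0.4, 3.4, -1], [39, -389, 0, 0, -0.4, 3.4, -1], [39, -389, 0, 0, -0.4, 3.4, -1], [39, -389, 0, 0, -0.4, 3.4, -1], [39, -389, 0, 0, -0.4, 3.4, -1], [39, -389, 0, 0, -0.4, 3.4, -1], [39, -389, 0, 0, -0.4, 3.4, -1], [39, -389, 0, 0, -0.4, 3.4, -1]],
  ],
)

```text
time_s: 8.07
ee_pos: [0.4336, 0.313, 0.1796]
tcp_rot: [[1.0, 0.011, -0.008], [0.011, -1.0, -0.0], [-0.008, 0.0, -1.0]]
force: [1.1, -0.5, -0.0]
grip_width: 0.0855
grasp_force: 0.0
```

```bash
python3 -c "
from h import *
go((438,368.5,110,0.6))"
```

```text
(438, 368.5, 110, 0.6) -> [5.5, -55.5, 69.6] [0.02, 0.44, 0.02]
```

Request:
drive_tool(
  deltas=[
    [[5.5, -40, 0, 0, 0.4, 0, -1], [5.5, -55.5, 30, 0, 0.4, 0, -1], [5.5, -55.5, 60, 0, 0.4, 0, -1], [5.5, -55.5, 70, 0, 0.4, 0, -1], [5.5, -55.5, 70, 0, 0.4, 0, -1], [5.5, -55.5, 70, 0, 0.4, 0, -1]],
  ],
)

```text
time_s: 8.57
ee_pos: [0.4389, 0.3659, 0.1108]
tcp_rot: [[1.0, 0.01, -0.001], [0.01, -1.0, -0.0], [-0.001, 0.0, -1.0]]
force: [-0.0, 0.2, 0.6]
grip_width: 0.0855
grasp_force: 0.0
```

```bash
python3 - <<'E'
from h import *
im,d,P,s=wlook("wp2");print(s["ee_pos"])
H,S,V=cv2.split(cv2.cvtColor(im,cv2.COLOR_BGR2HSV))
n=(abs(P[...,0]-.437)<.018)&(abs(P[...,1]-.368)<.04)&(P[...,2]>.05)&(P[...,2]<.09)
k=n&(H>100)&(H<130)&(S>120);p=P[k];print(k.sum(),p.min(0),p.max(0))
go((437,368,43,0.6))
E
```

```text
[0.43889867 0.36588875 0.11081673]
646 [0.42332622 0.3378747  0.06588774] [0.45495076 0.39749521 0.07690712]
(437, 368, 43, 0.6) -> [-2.5, -1.9, 68.9] [-0.04, -0.06, -0.04]
```

Request:
drive_tool(
  deltas=[
    [[-2.5, -1.9, 35, 0, 0, 0, -1], [-2.5, -1.9, 60, 0, 0, 0, -1], [-2.5, -1.9, 69, 0, 0, 0, -1], [-2.5, -1.9, 69, 0, 0, 0, -1], [-2.5, -1.9, 69, 0, 0, 0, -1], [-2.5, -1.9, 69, 0, 0, 0, -1]],
  ],
)

```text
time_s: 9.12
ee_pos: [0.4373, 0.3687, 0.0437]
tcp_rot: [[1.0, 0.01, 0.002], [0.01, -1.0, 0.002], [0.002, -0.002, -1.0]]
force: [0.5, 0.4, 1.4]
grip_width: 0.0855
grasp_force: 0.0
```

Request:
drive_tool(
  deltas=[
    [[0, 0, 0, 0, 0, 0, 0.0], [0, 0, 0, 0, 0, 0, 0.6], [0, 0, 0, 0, 0, 0, 1], [0, 0, 0, 0, 0, 0, 1], [0, 0, 0, 0, 0, 0, 1], [0, 0, 0, 0, 0, 0, 1]],
  ],
  grip_force=80,
)

```text
time_s: 9.62
ee_pos: [0.4367, 0.3687, 0.0429]
tcp_rot: [[1.0, 0.011, 0.002], [0.011, -1.0, 0.001], [0.002, -0.001, -1.0]]
force: [-2.2, -0.5, 11.1]
grip_width: 0.0587
grasp_force: 83.6
```

Request:
drive_tool(
  deltas=[
    [[0, 0, -15, 0, 0, 0, 1], [0, 0, -40, 0, 0, 0, 1], [0, 0, -70, 0, 0, 0, 1], [0, 0, -105, 0, 0, 0, 1], [0, 0, -135, 0, 0, 0, 1], [0, 0, -135, 0, 0, 0, 1]],
  ],
)

```text
time_s: 10.12
ee_pos: [0.4379, 0.3694, 0.1833]
tcp_rot: [[1.0, 0.011, 0.007], [0.011, -1.0, 0.005], [0.008, -0.005, -1.0]]
force: [0.7, 1.1, -0.7]
grip_width: 0.0588
grasp_force: 87.0
```

```bash
python3 -c "
from h import *
go((495.5,-17,175,4))"
```

```text
(495.5, -17, 175, 4) -> [53.4, 387.0, 6.9] [-0.25, -0.44, -3.38]
```

Request:
drive_tool(
  deltas=[
    [[51, 387, 0, -0.2, -0.4, -3.4, 1], [51, 387, 0, -0.2, -0.4, -3.4, 1], [51, 387, 0, -0.2, -0.4, -3.4, 1], [51, 387, 0, -0.2, -0.4, -3.4, 1], [51, 387, 0, -0.2, -0.4, -3.4, 1], [51, 387, 0, -0.2, -0.4, -3.4, 1], [51, 387, 0, -0.2, -0.4, -3.4, 1], [51, 387, 0, -0.2, -0.4, -3.4, 1]],
  ],
)

```text
time_s: 10.78
ee_pos: [0.4831, 0.0363, 0.1769]
tcp_rot: [[0.998, 0.07, -0.006], [0.07, -0.998, -0.004], [-0.006, 0.003, -1.0]]
force: [1.2, -0.1, -1.0]
grip_width: 0.0587
grasp_force: 87.0
```

```bash
python3 -c "
from h import *
go((493.5,-16.5,120,4))"
```

```text
(493.5, -16.5, 120, 4) -> [7.0, 53.2, 57.1] [0.2, 0.35, 0.02]
```

Request:
drive_tool(
  deltas=[
    [[7, 40, 0, 0.2, 0.3, 0, 1], [7, 53, 20, 0.2, 0.3, 0, 1], [7, 53, 45, 0.2, 0.3, 0, 1], [7, 53, 57, 0.2, 0.3, 0, 1], [7, 53, 57, 0.2, 0.3, 0, 1], [7, 53, 57, 0.2, 0.3, 0, 1], [7, 53, 57, 0.2, 0.3, 0, 1]],
  ],
)

```text
time_s: 11.37
ee_pos: [0.4941, -0.0142, 0.1208]
tcp_rot: [[0.998, 0.07, -0.0], [0.07, -0.998, -0.0], [-0.0, 0.0, -1.0]]
force: [0.2, 0.1, -0.6]
grip_width: 0.0587
grasp_force: 87.1
```

```bash
python3 - <<'E'
from h import *
im,d,P,s=wlook("wr3");print(s["ee_pos"])
th=np.radians(4);e=np.array([np.cos(th),np.sin(th)]);f=np.array([-np.sin(th),np.cos(th)])
H,S,V=cv2.split(cv2.cvtColor(im,cv2.COLOR_BGR2HSV));p0=s["ee_pos"]
n=(np.hypot(P[...,0]-p0[0],P[...,1]-p0[1])<.045)&(P[...,2]>p0[2]-.01)&(P[...,2]<p0[2]+.05)
k=n&((V>150)&(S<60)|(H<22)&(S>140));E=P[...,:2]@e;F=P[...,:2]@f
print("held",k.sum(),E[k].min(),E[k].max(),F[k].min(),F[k].max(),P[k][:,2].max())
go((493.5,-16.5,56,4))
E
```

```text
[ 0.49410876 -0.01419906  0.12077919]
held 6300 0.47879886476918615 0.508758733045971 -0.08759356245625818 -0.017389822645101298 0.16424966813357766
(493.5, -16.5, 56, 4) -> [-0.8, 2.3, 64.9] [0.02, 0.01, 0.04]
```

Request:
drive_tool(
  deltas=[
    [[-2, 2.3, 30, 0, 0, 0, 1], [-2, 2.3, 50, 0, 0, 0, 1], [-2, 2.3, 62, 0, 0, 0, 1], [-2, 2.3, 64, 0, 0, 0, 1], [-2, 2.3, 64, 0, 0, 0, 1], [-2, 2.3, 64, 0, 0, 0, 1]],
  ],
)

```text
time_s: 11.92
ee_pos: [0.4921, -0.0167, 0.0566]
tcp_rot: [[0.998, 0.07, -0.001], [0.07, -0.998, -0.0], [-0.001, 0.0, -1.0]]
force: [0.7, -0.7, -0.9]
grip_width: 0.0585
grasp_force: 87.3
```

Request:
drive_tool(
  deltas=[
    [[0, 0, 2, 0, 0, 0, 1], [0, 0, 2, 0, 0, 0, 1], [0, 0, 2, 0, 0, 0, 1]],
  ],
)

```text
time_s: 12.17
ee_pos: [0.4921, -0.0168, 0.0543]
tcp_rot: [[0.998, 0.07, -0.001], [0.07, -0.998, -0.0], [-0.001, 0.0, -1.0]]
force: [1.9, 1.9, 2.6]
grip_width: 0.059
grasp_force: 87.4
```

Request:
drive_tool(
  deltas=[
    [[0, 0, 1.5, 0, 0, 0, 1], [0, 0, 1.5, 0, 0, 0, 1], [0, 0, 1.5, 0, 0, 0, 1]],
  ],
)

```text
time_s: 12.42
ee_pos: [0.4928, -0.0169, 0.053]
tcp_rot: [[0.998, 0.07, 0.001], [0.07, -0.998, -0.0], [0.001, 0.0, -1.0]]
force: [6.6, 1.1, 4.3]
grip_width: 0.059
grasp_force: 87.9
```

Request:
drive_tool(
  deltas=[
    [[0, 0, 0, 0, 0, 0, -0.6], [0, 0, 0, 0, 0, 0, -0.6], [0, 0, 0, 0, 0, 0, -0.6], [0, 0, 0, 0, 0, 0, -0.6]],
  ],
)

```text
time_s: 12.75
ee_pos: [0.4914, -0.0168, 0.052]
tcp_rot: [[0.998, 0.07, -0.002], [0.07, -0.998, 0.0], [-0.002, -0.0, -1.0]]
force: [-0.1, -0.3, 0.0]
grip_width: 0.0684
grasp_force: 0.0
```

Request:
drive_tool(
  deltas=[
    [[0, 0, -15, 0, 0, 0, -0.6], [0, 0, -40, 0, 0, 0, -0.6], [0, 0, -80, 0, 0, 0, -0.6], [0, 0, -120, 0, 0, 0, -0.6], [-10, 40, -150, 0, 0, 0, -1]],
  ],
)

```text
time_s: 13.17
ee_pos: [0.4869, -0.0471, 0.2005]
tcp_rot: [[0.997, 0.073, 0.002], [0.073, -0.997, 0.001], [0.002, -0.0, -1.0]]
force: [1.9, -1.0, 0.5]
grip_width: 0.0786
grasp_force: 0.0
```

```bash
python3 - <<'E'
from h import *
im,d,P,s=wlook("wr4")
th=np.radians(4);e=np.array([np.cos(th),np.sin(th)]);f=np.array([-np.sin(th),np.cos(th)])
H,S,V=cv2.split(cv2.cvtColor(im,cv2.COLOR_BGR2HSV))
E=P[...,:2]@e;F=P[...,:2]@f
for b in(.419,.491):
    n=(abs(E-b)<.03)&(F>-.11)&(F<.01)&(P[...,2]>.05)&(P[...,2]<.11)&(H>100)&(H<130)&(S>120)
    print(b,n.sum(),E[n].min(),E[n].max(),F[n].min(),F[n].max(),P[n][:,2].max())
g=(P[...,0]>.25)&(P[...,1]<-.2)&(P[...,2]<.06)&(H>5)&(H<25)&(S>90)
if g.sum()>50:
    c,sz,a=rect(P[g][:,:2]);print("grip",c,sz,a,g.sum())
go((418,-320,190,2))
E
```

```text
0.419 315 0.40759137973559034 0.4357067181850606 -0.08121615035767189 0.009389480984006649 0.08640853902893797
0.491 372 0.47617614182121204 0.5076064535773747 -0.0807355327063541 0.009364581637322634 0.08650140007866856
grip [ 422.1 -402.3] [374.1 170.4] 51.62 1238
(418, -320, 190, 2) -> [-88.0, 260.3, 14.6] [0.23, -0.29, 2.11]
```

Both cartridges are seated on their rails. Now the rod.

Request:
drive_tool(
  deltas=[
    [[-88, 245, -20, 0.2, -0.3, 2.1, -1], [-88, 245, -20, 0.2, -0.3, 2.1, -1], [-88, 245, -20, 0.2, -0.3, 2.1, -1], [-88, 245, -20, 0.2, -0.3, 2.1, -1], [-88, 245, -20, 0.2, -0.3, 2.1, -1], [-88, 245, -20, 0.2, -0.3, 2.1, -1], [-88, 245, -20, 0.2, -0.3, 2.1, -1], [-88, 245, -20, 0.2, -0.3, 2.1, -1]],
  ],
)

```text
time_s: 13.88
ee_pos: [0.4142, -0.3032, 0.2164]
tcp_rot: [[1.0, 0.029, -0.008], [0.029, -1.0, 0.003], [-0.008, -0.004, -1.0]]
force: [0.7, 0.3, -0.5]
grip_width: 0.0854
grasp_force: 0.0
```

```bash
cat >> h.py <<'E'
def rod(im,P):
    H,S,V=cv2.split(cv2.cvtColor(im,cv2.COLOR_BGR2HSV));Z=P[...,2]
    A=(P[...,0]>.3)&(P[...,0]<.68)&(P[...,1]<-.2)&(P[...,1]>-.42)&(Z<.06)
    g=A&(H>5)&(H<25)&(S>90)&(Z>.012)
    n,l,st,c=cv2.connectedComponentsWithStats(g.astype(np.uint8));i=1+st[1:,4].argmax();p=P[l==i]
    print("grip",rect(p[:,:2]),st[i,4],p[:,2].max().round(4))
    k=A&(Z>.014)&(V<60)&(P[...,0]>.45)&(P[...,0]<.68);q=P[k]
    if len(q)>20:print("disc",np.median(q,0).round(4),len(q))
    m=A&(H>95)&(H<120)&(S>120);print("mat",rect(P[m][:,:2]))
E
python3 - <<'E'
from h import *
im,d,P,s=wlook("wm");print(s["ee_pos"],s["tcp_rot"].round(3).tolist(),s["time_s"]);np.save("pics/wm.npy",P);rod(im,P)
E
```

```text
[ 0.41420037 -0.30323725  0.21637299] [[1.0, 0.029, -0.008], [0.029, -1.0, 0.003], [-0.008, -0.004, -1.0]] 13.8833
grip (array([ 419.7, -323.8]), array([72.9, 26.3]), 0.95) 1675 0.0318
disc [ 0.6029 -0.3206  0.0273] 286
mat (array([ 488.3, -296.6]), array([282.1, 107.2]), 8.71)
```

View pics/wm.png

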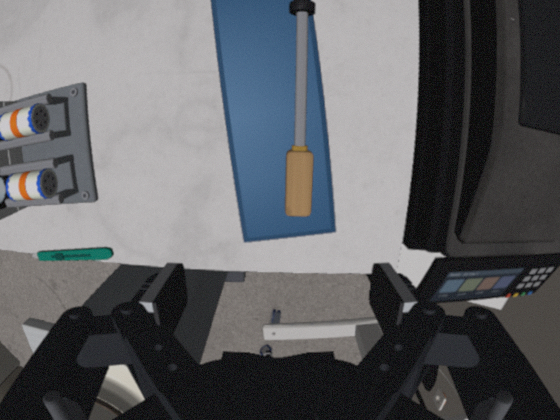

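The rod lies with its grip at (299,183) and disc at (302,6), yaw about 1°. Both cartridges are visible on their rails at left. Going down to grasp.

```bash
python3 -c "
from h import *
go((420,-322.5,60,1),(420,-322.5,7,1))"
```

```text
(420, -322.5, 60, 1) -> [5.8, 21.8, 156.2] [-0.24, 0.45, 0.76]
(420, -322.5, 7, 1) -> [0.0, 0.0, 53.0] [0.0, 0.0, 0.0]
```

Request:
drive_tool(
  deltas=[
    [[6, 21, 40, -0.2, 0.4, 0.8, -1], [6, 21, 80, -0.2, 0.4, 0.8, -1], [6, 21, 120, -0.2, 0.4, 0.8, -1], [6, 21, 145, -0.2, 0.4, 0.8, -1], [6, 21, 156, -0.2, 0.4, 0.8, -1], [6, 21, 156, -0.2, 0.4, 0.8, -1], [6, 21, 156, -0.2, 0.4, 0.8, -1], [6, 21, 156, -0.2, 0.4, 0.8, -1]],
  ],
)

```text
time_s: 14.6
ee_pos: [0.422, -0.3212, 0.0627]
tcp_rot: [[1.0, 0.02, 0.002], [0.02, -1.0, -0.002], [0.002, 0.002, -1.0]]
force: [0.1, -0.3, 0.2]
grip_width: 0.0857
grasp_force: 0.0
```

```bash
python3 -c "
from h import *
go((420,-322.5,7,1))
im,d,P,s=wlook('wm2');rod(im,P)"
```

```text
(420, -322.5, 7, 1) -> [-2.1, 1.2, 55.7] [0.12, -0.1, 0.14]
grip (array([ 419.8, -324. ]), array([73. , 26.8]), 0.88) 5048 0.0321
mat (array([ 466.2, -299.8]), array([238.6, 108.2]), 8.62)
```

Request:
drive_tool(
  deltas=[
    [[-2, 2, 30, 0, 0, 0, -1], [-2, 2, 48, 0, 0, 0, -1], [-2, 2, 55, 0, 0, 0, -1], [-2, 2, 55, 0, 0, 0, -1], [-2, 2, 55, 0, 0, 0, -1]],
  ],
)

```text
time_s: 15.07
ee_pos: [0.4195, -0.3232, 0.0069]
tcp_rot: [[1.0, 0.019, 0.001], [0.019, -1.0, -0.001], [0.001, 0.001, -1.0]]
force: [0.7, 0.3, -0.6]
grip_width: 0.0849
grasp_force: 0.0
```

Request:
drive_tool(
  deltas=[
    [[0, 0, 0, 0, 0, 0, 0.2], [0, 0, 0, 0, 0, 0, 1], [0, 0, 0, 0, 0, 0, 1], [0, 0, 0, 0, 0, 0, 1], [0, 0, 0, 0, 0, 0, 1], [0, 0, 0, 0, 0, 0, 1], [0, 0, 0, 0, 0, 0, 1], [0, 0, 0, 0, 0, 0, 1]],
  ],
  grip_force=110,
)

```text
time_s: 15.73
ee_pos: [0.4193, -0.3231, 0.0064]
tcp_rot: [[1.0, 0.019, 0.0], [0.019, -1.0, -0.001], [0.0, 0.001, -1.0]]
force: [-1.6, 0.4, 10.1]
grip_width: 0.0263
grasp_force: 109.5
```

Request:
drive_tool(
  deltas=[
    [[0, 0, -20, 0, 0, 0, 1], [0, 0, -60, 0, 0, 0, 1], [0, 0, -100, 0, 0, -7, 1], [5, -10, -125, 0, 0, -14, 1], [5, -20, -125, 0, 0, -21, 1], [5, -20, -125, 0, 0, -28, 1], [5, -20, -125, 0, 0, -35, 1], [5, -20, -125, 0, 0, -42, 1]],
  ],
)

```text
time_s: 16.4
ee_pos: [0.4236, -0.3025, 0.1308]
tcp_rot: [[0.726, 0.688, -0.0], [0.688, -0.726, -0.0], [-0.0, 0.0, -1.0]]
force: [-0.1, -0.0, -1.4]
grip_width: 0.0258
grasp_force: 108.6
```

Request:
drive_tool(
  deltas=[
    [[0, 0, 0, 0, 0, -7, 1], [0, 0, 0, 0, 0, -14, 1], [0, 0, 0, 0, 0, -21, 1], [0, 0, 0, 0, 0, -28, 1], [0, 0, 0, 0, 0, -35, 1], [0, 0, 0, 0, 0, -42, 1], [0, 0, 0, 0, 0, -49, 1], [0, 0, 0, 0, 0, -51, 1]],
  ],
)

```text
time_s: 17.07
ee_pos: [0.4236, -0.3027, 0.1306]
tcp_rot: [[-0.079, 0.997, -0.0], [0.997, 0.079, 0.0], [0.0, -0.0, -1.0]]
force: [-0.2, 0.8, -1.6]
grip_width: 0.026
grasp_force: 108.6
```

Request:
drive_tool(
  deltas=[
    [[0, 0, 0, 0, 0, 0, 1], [0, 0, 0, 0, 0, 0, 1]],
  ],
)

```text
time_s: 17.23
ee_pos: [0.4236, -0.3027, 0.1306]
tcp_rot: [[-0.07, 0.998, -0.0], [0.998, 0.07, 0.0], [0.0, -0.0, -1.0]]
force: [-0.1, -0.5, -1.6]
grip_width: 0.026
grasp_force: 108.6
```

```bash
cat >> h.py <<'E'
TH=np.radians(4);EX=np.array([np.cos(TH),np.sin(TH)]);FY=np.array([-np.sin(TH),np.cos(TH)])
def held(n):
    im,d,P,s=wlook(n);H,S,V=cv2.split(cv2.cvtColor(im,cv2.COLOR_BGR2HSV))
    Q=(P-s["ee_pos"])@s["tcp_rot"]   # tool frame
    m=(abs(Q[...,1])<.05)&(Q[...,2]>-.06)&(Q[...,2]<.03)&(Q[...,0]>.03)&(Q[...,0]<.215)
    for lo,hi in((.03,.06),(.06,.09),(.09,.12),(.12,.15),(.15,.18),(.18,.2)):
        k=m&(Q[...,0]>lo)&(Q[...,0]<hi)
        if k.sum()>9:print(lo,k.sum(),np.median(Q[k],0).round(4),Q[k].min(0).round(4),Q[k].max(0).round(4))
    k=m&(Q[...,0]>.1);print("tip x",np.percentile(Q[k][:,0],[98,99.8]))
    return im,P,s
E
python3 - <<'E'
from h import *
held("wh");s=status.read_state();print(s["ee_pos"],s["tcp_rot"].round(4).tolist(),s["joint_positions"].round(1))
go((438.8,-265,130,94))
E
```

```text
0.03 3172 [ 0.0387 -0.001  -0.0153] [ 0.03   -0.0143 -0.0244] [ 0.06    0.0125 -0.0001]
0.06 2259 [ 0.0748 -0.0006 -0.0145] [ 0.06   -0.0067 -0.0172] [ 0.09    0.0054 -0.0087]
0.09 2134 [ 0.1045 -0.0004 -0.0144] [ 0.09   -0.0067 -0.0173] [ 0.12    0.0057 -0.0088]
0.12 50 [ 0.1204 -0.0013 -0.0136] [ 0.12   -0.0064 -0.0152] [ 0.1221  0.0054 -0.0087]
tip x [0.12033082 0.12157132]
[ 0.42358862 -0.30266505  0.13059121] [[-0.0697, 0.9976, -0.0004], [0.9976, 0.0697, 0.0001], [0.0001, -0.0004, -1.0]] [-44.    5.4  97.8  -0.   76.8 -48. ]
(438.8, -265, 130, 94) -> [36.5, 17.8, 0.6] [-0.02, -0.0, -0.01]
```

View pics/wh.png

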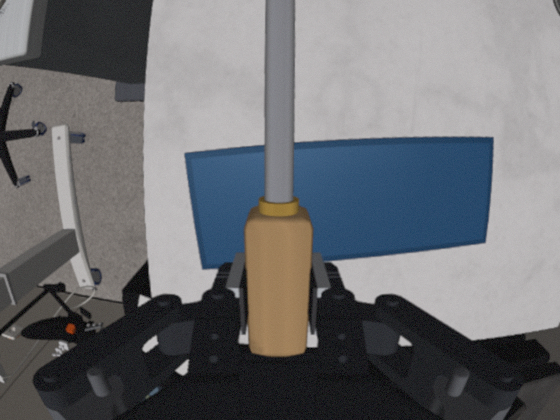

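The rod is gripped straight and level, with shaft base at (279,205) and axis about 11 mm above the TCP. Lining up with barrel A.

Request:
drive_tool(
  deltas=[
    [[36.5, 17.8, 0, 0, 0, 0, 1], [36.5, 17.8, 0, 0, 0, 0, 1], [36.5, 17.8, 30, 0, 0, 0, 1], [36.5, 17.8, 60, 0, 0, 0, 1], [36.5, 17.8, 71, 0, 0, 0, 1], [36.5, 17.8, 71, 0, 0, 0, 1], [36.5, 17.8, 71, 0, 0, 0, 1], [36.5, 17.8, 71, 0, 0, 0, 1]],
  ],
)

```text
time_s: 17.95
ee_pos: [0.4394, -0.2657, 0.0612]
tcp_rot: [[-0.071, 0.997, 0.001], [0.997, 0.071, -0.001], [-0.001, 0.001, -1.0]]
force: [0.2, -0.1, -2.2]
grip_width: 0.0258
grasp_force: 108.6
```

```bash
python3 - <<'E'
from h import *
s=status.read_state();p=s["ee_pos"];print("E,F",p[:2]@EX,p[:2]@FY,p[2],s["force"],s["tcp_rot"].round(4)[:,0])
im,d=get_image("scene");cv2.imwrite("pics/s1.png",cv2.resize(im[150:300,230:430],None,fx=3,fy=3,interpolation=cv2.INTER_CUBIC))
E
```

```text
E,F 0.41976210764523464 -0.29569279172358487 0.06118605935695212 [ 0.21277448 -0.07513113 -2.16064967] [-0.071   0.9975 -0.0013]
```

View pics/s1.png

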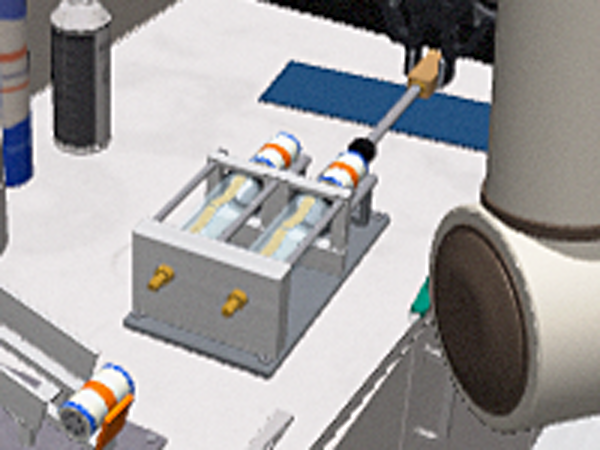

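The black disc sits right behind cartridge 1, in line with barrel A. Pushing.

Request:
drive_tool(
  deltas=[
    [[10, 0.5, 1, 0, 0, 0, 1], [20, 0.5, 1, 0, 0, 0, 1], [35, 0.5, 1, 0, 0, 0, 1], [50, 0.5, 1, 0, 0, 0, 1], [65, 0.5, 1, 0, 0, 0, 1], [80, 0.5, 1, 0, 0, 0, 1], [95, 0.5, 1, 0, 0, 0, 1], [110, 0.5, 1, 0, 0, 0, 1]],
  ],
)

```text
time_s: 18.67
ee_pos: [0.4315, -0.1543, 0.0591]
tcp_rot: [[-0.072, 0.997, 0.001], [0.997, 0.072, -0.002], [-0.002, 0.001, -1.0]]
force: [1.4, -9.1, -1.9]
grip_width: 0.0257
grasp_force: 108.7
```

Request:
drive_tool(
  deltas=[
    [[12, 0, 0, 0, 0, 0, 1], [22, 0, 0, 0, 0, 0, 1], [32, 0, 0, 0, 0, 0, 1], [40, 0, 0, 0, 0, 0, 1], [46, 0, 0, 0, 0, 0, 1], [50, 0, 0, 0, 0, 0, 1], [52, 0, 0, 0, 0, 0, 1], [52, 0, 0, 0, 0, 0, 1]],
  ],
)

```text
time_s: 19.33
ee_pos: [0.4276, -0.1025, 0.0589]
tcp_rot: [[-0.073, 0.997, 0.001], [0.997, 0.073, -0.001], [-0.001, 0.001, -1.0]]
force: [1.1, -4.2, -3.5]
grip_width: 0.0265
grasp_force: 108.5
```

```bash
python3 - <<'E'
from h import *
s=status.read_state();p=s["ee_pos"];print("E,F",p[:2]@EX,p[:2]@FY,p[2],s["force"],s["tcp_rot"].round(4)[:,0])
E
```

```text
E,F 0.4193845256204389 -0.13203936210467795 0.058916086486602494 [ 1.11154169 -4.21534143 -3.45390709] [-0.0726  0.9974 -0.0013]
```

Request:
drive_tool(
  deltas=[
    [[4, 0, 0, 0, 0, 0, 1], [8, 0, 0, 0, 0, 0, 1], [11, 0, 0, 0, 0, 0, 1], [13, 0, 0, 0, 0, 0, 1], [13, 0, 0, 0, 0, 0, 1]],
  ],
)

```text
time_s: 19.75
ee_pos: [0.4265, -0.0894, 0.0588]
tcp_rot: [[-0.072, 0.997, 0.0], [0.997, 0.072, -0.001], [-0.001, 0.0, -1.0]]
force: [0.5, -2.9, -2.7]
grip_width: 0.0258
grasp_force: 108.5
```

Request:
drive_tool(
  deltas=[
    [[1, 0, 0, 0, 0, 0, 1], [2, 0, 0, 0, 0, 0, 1], [2, 0, 0, 0, 0, 0, 1]],
  ],
)

```text
time_s: 20.0
ee_pos: [0.4264, -0.0879, 0.0588]
tcp_rot: [[-0.072, 0.997, 0.0], [0.997, 0.072, -0.001], [-0.001, 0.0, -1.0]]
force: [1.1, -4.8, -2.6]
grip_width: 0.0256
grasp_force: 108.5
```

Request:
drive_tool(
  deltas=[
    [[1, 0, 0, 0, 0, 0, 1], [2, 0, 0, 0, 0, 0, 1], [2, 0, 0, 0, 0, 0, 1]],
  ],
)

```text
time_s: 20.25
ee_pos: [0.4263, -0.086, 0.0588]
tcp_rot: [[-0.072, 0.997, 0.0], [0.997, 0.072, -0.001], [-0.001, 0.0, -1.0]]
force: [0.8, -5.4, -2.6]
grip_width: 0.0261
grasp_force: 108.5
```

Request:
drive_tool(
  deltas=[
    [[1, 0, 0, 0, 0, 0, 1], [2, 0, 0, 0, 0, 0, 1], [2, 0, 0, 0, 0, 0, 1]],
  ],
)

```text
time_s: 20.5
ee_pos: [0.4261, -0.084, 0.0587]
tcp_rot: [[-0.072, 0.997, 0.0], [0.997, 0.072, -0.001], [-0.001, 0.0, -1.0]]
force: [1.4, -5.3, -2.7]
grip_width: 0.0262
grasp_force: 108.5
```

Request:
drive_tool(
  deltas=[
    [[1, 0, 0, 0, 0, 0, 1], [2, 0, 0, 0, 0, 0, 1], [2, 0, 0, 0, 0, 0, 1]],
  ],
)

```text
time_s: 20.75
ee_pos: [0.426, -0.082, 0.0588]
tcp_rot: [[-0.072, 0.997, 0.0], [0.997, 0.072, -0.001], [-0.001, 0.0, -1.0]]
force: [1.6, -5.5, -3.0]
grip_width: 0.0263
grasp_force: 108.5
```

```bash
python3 - <<'E'
from h import *
im,P,s=held("wh2")
t,_=get_image("top");a=cv2.resize(t[215:310,195:400],None,fx=3,fy=3,interpolation=cv2.INTER_CUBIC)
b=cv2.resize(im,(420,315));c=np.zeros((600,640,3),np.uint8);c[:285,:615]=a;c[285:,:420]=b;cv2.imwrite("pics/cmp.png",c)
E
```

```text
0.03 8072 [ 0.0427  0.0023 -0.0049] [ 0.03   -0.027  -0.0247] [0.06 0.05 0.03]
0.06 7061 [ 0.075   0.002  -0.0047] [ 0.06   -0.027  -0.0171] [0.09   0.05   0.0045]
0.09 7298 [ 0.106   0.0028 -0.0048] [ 0.09   -0.0324 -0.0356] [0.12   0.05   0.0131]
0.12 3141 [0.1224 0.016  0.0022] [ 0.12   -0.0372 -0.0224] [0.1289 0.05   0.03  ]
tip x [0.12583466 0.12801544]
```

View pics/cmp.png

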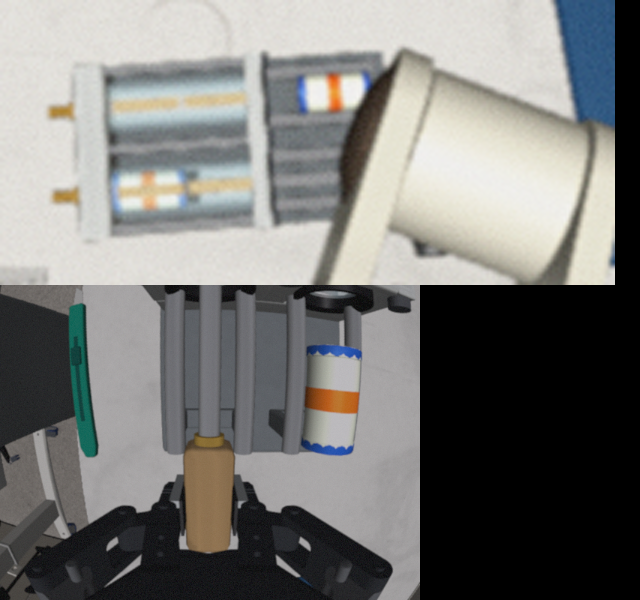

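Top inset: cartridge 1 is nearly at the block (110–185,190), with no visible slip of the grip. Keep pushing until it is firm.

Request:
drive_tool(
  deltas=[
    [[1, 0, 0, 0, 0, 0, 1], [2, 0, 0, 0, 0, 0, 1], [2, 0, 0, 0, 0, 0, 1]],
  ],
)

```text
time_s: 21.1
ee_pos: [0.4262, -0.0811, 0.0591]
tcp_rot: [[-0.072, 0.997, 0.001], [0.997, 0.072, -0.003], [-0.003, 0.001, -1.0]]
force: [1.5, -17.1, -3.0]
grip_width: 0.0264
grasp_force: 108.5
```

Request:
drive_tool(
  deltas=[
    [[1, 0, 0, 0, 0, 0, 1], [2, 0, 0, 0, 0, 0, 1], [2, 0, 0, 0, 0, 0, 1]],
  ],
)

```text
time_s: 21.35
ee_pos: [0.4266, -0.081, 0.0596]
tcp_rot: [[-0.072, 0.997, 0.002], [0.997, 0.072, -0.007], [-0.007, 0.002, -1.0]]
force: [2.0, -36.8, -1.4]
grip_width: 0.0262
grasp_force: 108.4
```

Request:
drive_tool(
  deltas=[
    [[1, 0, 0, 0, 0, 0, 1], [1, 0, 0, 0, 0, 0, 1], [0, 0, 0, 0, 0, 0, 1], [-30, 0, 0, 0, 0.3, 0, 1], [-70, 0, 0, 0, 0.3, 0, 1], [-110, 0, 0, 0, 0.3, 0, 1], [-150, 0, 0, 0, 0.3, 0, 1], [-188, 0, 0, 0, 0.3, 0, 1]],
  ],
)

```text
time_s: 22.02
ee_pos: [0.4391, -0.267, 0.0587]
tcp_rot: [[-0.072, 0.997, -0.001], [0.997, 0.072, 0.005], [0.006, -0.0, -1.0]]
force: [1.0, 1.2, -1.9]
grip_width: 0.0262
grasp_force: 108.6
```

```bash
python3 - <<'E'
from h import *
s=status.read_state();p=s["ee_pos"];print("E,F",p[:2]@EX,p[:2]@FY,p[2],s["force"],s["tcp_rot"].round(4).tolist())
t=EX*.4909+FY*-.298;go((t[0]*1000,t[1]*1000,59.5,94))
E
```

```text
E,F 0.4193777856342625 -0.2970038023306335 0.05871248306029232 [ 0.95641619  1.23460681 -1.87924841] [[-0.072, 0.9974, -0.0005], [0.9974, 0.072, 0.0055], [0.0055, -0.0001, -1.0]]
(np.float64(510.49162144829705), np.float64(-263.03063401643647), 59.5, 94) -> [-1.2, 71.5, -0.8] [-0.01, -0.32, 0.13]
```

Request:
drive_tool(
  deltas=[
    [[-1, 35, -1, 0, -0.3, 0.1, 1], [-1, 71.5, -1, 0, -0.3, 0.1, 1], [-1, 71.5, -1, 0, -0.3, 0.1, 1], [-1, 71.5, -1, 0, -0.3, 0.1, 1], [-1, 71.5, -1, 0, -0.3, 0.1, 1]],
  ],
)

```text
time_s: 22.43
ee_pos: [0.5103, -0.2607, 0.0592]
tcp_rot: [[-0.071, 0.997, -0.001], [0.997, 0.071, 0.001], [0.001, -0.001, -1.0]]
force: [-0.1, 0.1, -2.0]
grip_width: 0.0262
grasp_force: 109.0
```

```bash
python3 - <<'E'
from h import *
s=status.read_state();p=s["ee_pos"];print("E,F",p[:2]@EX,p[:2]@FY,p[2],s["force"],s["tcp_rot"].round(4).tolist())
im,d,P,s=wlook("wb")
H,S,V=cv2.split(cv2.cvtColor(im,cv2.COLOR_BGR2HSV));E=P[...,:2]@EX;F=P[...,:2]@FY
n=(abs(E-.491)<.03)&(F>-.09)&(F<.0)&(P[...,2]>.06)&(P[...,2]<.11)&(H>100)&(H<130)&(S>120)
print("cart",n.sum(),E[n].min(),E[n].max(),F[n].min(),F[n].max())
n=(abs(E-.491)<.02)&(F>-.22)&(F<-.12)&(P[...,2]>.06)&(P[...,2]<.09);a=np.polyfit(F[n],E[n],1);print("shaft E at -.2,-.1,0.05",np.polyval(a,[-.2,-.1,.05]),P[n][:,2].max())
E
```

```text
E,F 0.49087160525440476 -0.29570988225636063 0.05919253562274521 [-0.12254863  0.06842844 -1.97731413] [[-0.071, 0.9975, -0.0014], [0.9975, 0.071, 0.0008], [0.0009, -0.0013, -1.0]]Traceback (most recent call last):
  File "<stdin>", line 6, in <module>
    return umr_minimum(a, axis, None, out, keepdims, initial, where)
ValueError: zero-size array to reduction operation minimum which has no identity
```

Request:
drive_tool(
  deltas=[
    [[10, 0, 0, 0, 0, 0, 1], [20, 0, 0, 0, 0, 0, 1], [35, 0, 0, 0, 0, 0, 1], [50, 0, 0, 0, 0, 0, 1], [65, 0, 0, 0, 0, 0, 1], [80, 0, 0, 0, 0, 0, 1], [95, 0, 0, 0, 0, 0, 1], [110, 0, 0, 0, 0, 0, 1]],
  ],
)

```text
time_s: 23.15
ee_pos: [0.5031, -0.1512, 0.06]
tcp_rot: [[-0.07, 0.998, 0.001], [0.998, 0.07, -0.002], [-0.002, 0.001, -1.0]]
force: [0.3, -8.1, -1.9]
grip_width: 0.026
grasp_force: 109.1
```

Request:
drive_tool(
  deltas=[
    [[12, 0, 0, 0, 0, 0, 1], [24, 0, 0, 0, 0, 0, 1], [36, 0, 0, 0, 0, 0, 1], [48, 0, 0, 0, 0, 0, 1], [58, 0, 0, 0, 0, 0, 1], [64, 0, 0, 0, 0, 0, 1], [68, 0, 0, 0, 0, 0, 1], [70, 0, 0, 0, 0, 0, 1]],
  ],
)

```text
time_s: 23.82
ee_pos: [0.498, -0.0813, 0.0598]
tcp_rot: [[-0.071, 0.997, 0.0], [0.997, 0.071, -0.001], [-0.001, 0.0, -1.0]]
force: [0.2, -6.0, -3.5]
grip_width: 0.0263
grasp_force: 108.9
```

Request:
drive_tool(
  deltas=[
    [[1, 0, 0, 0, 0, 0, 1], [2, 0, 0, 0, 0, 0, 1], [3, 0, 0, 0, 0, 0, 1], [3, 0, 0, 0, 0, 0, 1]],
  ],
)

```text
time_s: 24.15
ee_pos: [0.4978, -0.0786, 0.0597]
tcp_rot: [[-0.07, 0.998, 0.0], [0.998, 0.07, -0.001], [-0.001, 0.0, -1.0]]
force: [0.2, -5.8, -2.8]
grip_width: 0.0264
grasp_force: 108.9
```

```bash
python3 - <<'E'
from h import *
s=status.read_state();p=s["ee_pos"];print("E,F",p[:2]@EX,p[:2]@FY,p[2],s["force"])
E
```

```text
E,F 0.4911056812568929 -0.11312553443877461 0.059749292481078714 [ 0.17086062 -5.76040468 -2.77579744]
```

Request:
drive_tool(
  deltas=[
    [[1, 0, 0, 0, 0, 0, 1], [2, 0, 0, 0, 0, 0, 1], [3, 0, 0, 0, 0, 0, 1], [3, 0, 0, 0, 0, 0, 1]],
  ],
)

```text
time_s: 24.48
ee_pos: [0.4977, -0.0762, 0.0599]
tcp_rot: [[-0.07, 0.998, 0.001], [0.998, 0.07, -0.002], [-0.002, 0.0, -1.0]]
force: [1.4, -11.2, -2.9]
grip_width: 0.0261
grasp_force: 108.9
```

Request:
drive_tool(
  deltas=[
    [[1, 0, 0, 0, 0, 0, 1], [2, 0, 0, 0, 0, 0, 1], [2, 0, 0, 0, 0, 0, 1]],
  ],
)

```text
time_s: 24.73
ee_pos: [0.498, -0.0761, 0.0603]
tcp_rot: [[-0.07, 0.998, 0.002], [0.997, 0.07, -0.006], [-0.006, 0.001, -1.0]]
force: [1.8, -29.3, -3.1]
grip_width: 0.0261
grasp_force: 108.9
```

Request:
drive_tool(
  deltas=[
    [[2, 0, 0, 0, 0, 0, 1], [2, 0, 0, 0, 0, 0, 1], [0, 0, 0, 0, 0, 0, 1], [-30, 0, 0, 0, 0.3, 0, 1], [-70, 0, 0, 0, 0.3, 0, 1], [-110, 0, 0, 0, 0.3, 0, 1], [-150, 0, 0, 0, 0.3, 0, 1], [-190, 0, 0, 0, 0.3, 0, 1]],
  ],
)

```text
time_s: 25.4
ee_pos: [0.5108, -0.2644, 0.0598]
tcp_rot: [[-0.071, 0.998, -0.0], [0.997, 0.071, 0.005], [0.005, 0.0, -1.0]]
force: [-0.0, 0.5, -0.6]
grip_width: 0.0261
grasp_force: 109.0
```

Request:
drive_tool(
  deltas=[
    [[-10, 0, -35, 0, -0.3, 0, 1], [-20, 0, -70, 0, -0.3, 0, 1], [-20, -20, -70, 0, 0, 7, 1], [-20, -40, -70, 0, 0, 14, 1], [-20, -60, -70, 0, 0, 21, 1], [-20, -80, -70, 0, 0, 28, 1], [-20, -90, -70, 0, 0, 35, 1], [-20, -90, -70, 0, 0, 42, 1]],
  ],
)

```text
time_s: 26.07
ee_pos: [0.4211, -0.2894, 0.1297]
tcp_rot: [[0.621, 0.784, -0.001], [0.784, -0.621, 0.005], [0.004, -0.004, -1.0]]
force: [-0.5, -1.0, -1.2]
grip_width: 0.0264
grasp_force: 109.0
```

Request:
drive_tool(
  deltas=[
    [[0, 0, 0, 0, 0, 7, 1], [0, 0, 0, 0, 0, 14, 1], [0, 0, 0, 0, 0, 21, 1], [0, 0, 0, 0, 0, 28, 1], [0, 0, 0, 0, 0, 35, 1], [0, 0, 0, 0, 0, 42, 1], [0, 0, 0, 0, 0, 43.5, 1], [0, 0, 0, 0, 0, 43.5, 1]],
  ],
)

```text
time_s: 26.73
ee_pos: [0.4227, -0.2893, 0.1295]
tcp_rot: [[0.989, 0.147, -0.001], [0.147, -0.989, 0.005], [0.0, -0.005, -1.0]]
force: [-0.0, -0.4, -2.2]
grip_width: 0.0262
grasp_force: 109.1
```

```bash
python3 - <<'E'
from h import *
held("wh3")
go((412,-309,60,8.5),(412,-309,8,8.5))
E
```

```text
0.03 2980 [ 0.0397 -0.0004 -0.015 ] [ 0.03   -0.0131 -0.0238] [ 0.06    0.0123 -0.0004]
0.06 2264 [ 0.075  -0.0001 -0.0145] [ 0.06   -0.0061 -0.0171] [ 0.09    0.006  -0.0092]
0.09 2047 [ 0.104   0.0002 -0.0145] [ 0.09   -0.0059 -0.0173] [ 0.1199  0.0063 -0.0078]
tip x [0.11867831 0.11978943]
(412, -309, 60, 8.5) -> [-13.5, 18.1, 69.4] [-0.31, -0.01, 0.1]
(412, -309, 8, 8.5) -> [0.0, 0.0, 52.0] [0.0, 0.0, 0.0]
```

Request:
drive_tool(
  deltas=[
    [[-13, 18, 30, -0.3, 0, 0, 1], [-13, 18, 60, -0.3, 0, 0, 1], [-13, 18, 90, -0.3, 0, 0, 1], [-13, 18, 108, -0.3, 0, 0, 1], [-13, 18, 115, -0.3, 0, 0, 1], [-13, 18, 119, -0.3, 0, 0, 1], [-13, 18, 119, -0.3, 0, 0, 1], [-13, 18, 119, -0.3, 0, 0, 1]],
  ],
)

```text
time_s: 27.45
ee_pos: [0.4128, -0.3099, 0.0116]
tcp_rot: [[0.989, 0.149, 0.001], [0.149, -0.989, -0.001], [0.001, 0.001, -1.0]]
force: [0.9, -0.4, -0.7]
grip_width: 0.026
grasp_force: 109.1
```

Request:
drive_tool(
  deltas=[
    [[0, 0, 1.5, 0, 0, 0, 1], [0, 0, 1.5, 0, 0, 0, 1], [0, 0, 1.5, 0, 0, 0, 1]],
  ],
)

```text
time_s: 27.7
ee_pos: [0.4125, -0.3098, 0.0095]
tcp_rot: [[0.989, 0.148, 0.001], [0.148, -0.989, -0.001], [0.001, 0.001, -1.0]]
force: [-0.1, 1.3, -1.4]
grip_width: 0.0265
grasp_force: 109.1
```

Request:
drive_tool(
  deltas=[
    [[0, 0, 2, 0, 0, 0, 1], [0, 0, 2, 0, 0, 0, 1], [0, 0, 2, 0, 0, 0, 1]],
  ],
)

```text
time_s: 27.95
ee_pos: [0.4122, -0.3096, 0.0069]
tcp_rot: [[0.989, 0.148, 0.0], [0.148, -0.989, 0.0], [0.0, -0.0, -1.0]]
force: [-0.1, -0.1, -2.0]
grip_width: 0.0259
grasp_force: 109.1
```

Request:
drive_tool(
  deltas=[
    [[0, 0, 0.8, 0, 0, 0, 1], [0, 0, 0.8, 0, 0, 0, 1], [0, 0, 0.8, 0, 0, 0, 0.2], [0, 0, 0.8, 0, 0, 0, -0.5], [0, 0, 0.8, 0, 0, 0, -1], [0, 0, 0.8, 0, 0, 0, -1], [0, 0, 0.8, 0, 0, 0, -1], [0, 0, 0.8, 0, 0, 0, -1]],
  ],
)

```text
time_s: 28.62
ee_pos: [0.4123, -0.3096, 0.0061]
tcp_rot: [[0.989, 0.148, 0.0], [0.148, -0.989, -0.0], [0.0, 0.0, -1.0]]
force: [0.3, -0.4, -0.7]
grip_width: 0.0857
grasp_force: 0.0
```

Request:
drive_tool(
  deltas=[
    [[0, 0, -20, 0, 0, 0, -1], [0, 0, -60, 0, 0, 0, -1], [0, 0, -100, 0, 0, 0, -1], [0, 0, -140, 0, 0, 0, -1], [0, 0, -175, 0, 0, 0, -1], [0, 0, -175, 0, 0, 0, -1]],
  ],
)

```text
time_s: 29.12
ee_pos: [0.4138, -0.3111, 0.1883]
tcp_rot: [[0.989, 0.148, 0.007], [0.148, -0.989, -0.007], [0.006, 0.008, -1.0]]
force: [1.7, 0.4, 1.0]
grip_width: 0.0855
grasp_force: 0.0
```

```bash
python3 - <<'E'
from h import *
im,d,P,s=wlook("wm3");rod(im,P)
go((438,120,180,0.6),(437,368.5,180,.6))
E
```

```text
grip (array([ 413. , -309.1]), array([73.2, 25.7]), 9.13) 1912 0.0323
disc [ 0.5937 -0.2835  0.0265] 319
mat (array([ 479.9, -297.8]), array([265.3, 107.5]), 8.57)
(438, 120, 180, 0.6) -> [88.2, -422.2, 3.1] [0.28, -0.24, 7.91]
(437, 368.5, 180, 0.6) -> [1.6, -248.5, 0.0] [0.0, 0.0, 0.0]
```

Rod is back on the mat. Third cartridge.

Request:
drive_tool(
  deltas=[
    [[88, -422, 0, 0.3, -0.2, 7.9, -1], [88, -422, 0, 0.3, -0.2, 7.9, -1], [88, -422, 0, 0.3, -0.2, 7.9, -1], [88, -422, 0, 0.3, -0.2, 7.9, -1], [88, -422, 0, 0.3, -0.2, 7.9, -1], [88, -422, 0, 0.3, -0.2, 7.9, -1], [88, -422, 0, 0.3, -0.2, 7.9, -1], [88, -422, 0, 0.3, -0.2, 7.9, -1]],
  ],
)

```text
time_s: 29.83
ee_pos: [0.4304, 0.0225, 0.1805]
tcp_rot: [[1.0, 0.01, -0.004], [0.01, -1.0, 0.005], [-0.004, -0.005, -1.0]]
force: [1.7, -1.4, 0.7]
grip_width: 0.0857
grasp_force: 0.0
```

Request:
drive_tool(
  deltas=[
    [[10, -330, 0, 0, 0, 0, -1], [10, -330, 0, 0, 0, 0, -1], [10, -330, 0, 0, 0, 0, -1], [10, -330, 0, 0, 0, 0, -1], [10, -330, 0, 0, 0, 0, -1], [10, -330, 0, 0, 0, 0, -1], [10, -330, 0, 0, 0, 0, -1], [10, -330, 0, 0, 0, 0, -1]],
  ],
)

```text
time_s: 30.5
ee_pos: [0.4368, 0.353, 0.1817]
tcp_rot: [[1.0, 0.011, -0.005], [0.011, -1.0, 0.004], [-0.005, -0.004, -1.0]]
force: [0.3, -0.4, 1.2]
grip_width: 0.0851
grasp_force: 0.0
```

```bash
python3 -c "
from h import *
go((438,368,110,0.6))"
```

```text
(438, 368, 110, 0.6) -> [1.8, -14.7, 71.7] [-0.26, 0.27, 0.04]
```

Request:
drive_tool(
  deltas=[
    [[1.8, -15, 0, -0.3, 0.3, 0, -1], [1.8, -15, 30, -0.3, 0.3, 0, -1], [1.8, -15, 60, -0.3, 0.3, 0, -1], [1.8, -15, 72, -0.3, 0.3, 0, -1], [1.8, -15, 72, -0.3, 0.3, 0, -1], [1.8, -15, 72, -0.3, 0.3, 0, -1]],
  ],
)

```text
time_s: 31.0
ee_pos: [0.439, 0.3657, 0.1109]
tcp_rot: [[1.0, 0.01, 0.001], [0.01, -1.0, -0.001], [0.001, 0.001, -1.0]]
force: [0.8, 0.3, 0.2]
grip_width: 0.0853
grasp_force: 0.0
```

```bash
python3 - <<'E'
from h import *
im,d,P,s=wlook("wp3");print(s["ee_pos"])
H,S,V=cv2.split(cv2.cvtColor(im,cv2.COLOR_BGR2HSV))
n=(abs(P[...,0]-.437)<.04)&(abs(P[...,1]-.368)<.04)&(P[...,2]>.05)&(P[...,2]<.12)
k=n&(H>100)&(H<130)&(S>120);p=P[k];print(k.sum(),p.min(0),p.max(0))
go((437,368,43,0.6))
E
```

```text
[0.43902498 0.36572673 0.11094593]
723 [0.42327066 0.33788925 0.05781938] [0.45411907 0.39741615 0.07681342]
(437, 368, 43, 0.6) -> [-2.7, -2.0, 69.0] [-0.01, -0.14, -0.02]
```

Request:
drive_tool(
  deltas=[
    [[-1, -2, 35, 0, 0, 0, -1], [-1, -2, 60, 0, 0, 0, -1], [-1, -2, 68, 0, 0, 0, -1], [-1, -2, 68, 0, 0, 0, -1], [-1, -2, 68, 0, 0, 0, -1], [-1, -2, 68, 0, 0, 0, -1]],
  ],
)

```text
time_s: 31.55
ee_pos: [0.4391, 0.3685, 0.045]
tcp_rot: [[1.0, 0.01, 0.004], [0.01, -1.0, 0.001], [0.004, -0.001, -1.0]]
force: [0.0, -0.6, 0.2]
grip_width: 0.0851
grasp_force: 0.0
```

Request:
drive_tool(
  deltas=[
    [[0, 0, 0, 0, 0, 0, 0.0], [0, 0, 0, 0, 0, 0, 0.6], [0, 0, 0, 0, 0, 0, 1], [0, 0, 0, 0, 0, 0, 1], [0, 0, 0, 0, 0, 0, 1], [0, 0, 0, 0, 0, 0, 1]],
  ],
  grip_force=80,
)

```text
time_s: 32.05
ee_pos: [0.4386, 0.3684, 0.0443]
tcp_rot: [[1.0, 0.011, 0.003], [0.011, -1.0, 0.001], [0.003, -0.001, -1.0]]
force: [-2.8, -1.1, 10.4]
grip_width: 0.0589
grasp_force: 83.6
```

Request:
drive_tool(
  deltas=[
    [[0, 0, -15, 0, 0, 0, 1], [0, 0, -40, 0, 0, 0, 1], [0, 0, -70, 0, 0, 0, 1], [0, 0, -105, 0, 0, 0, 1], [0, 0, -135, 0, 0, 0, 1], [0, 0, -135, 0, 0, 0, 1]],
  ],
)

```text
time_s: 32.55
ee_pos: [0.4395, 0.3691, 0.1846]
tcp_rot: [[1.0, 0.011, 0.009], [0.011, -1.0, 0.004], [0.009, -0.004, -1.0]]
force: [0.9, 1.6, -0.2]
grip_width: 0.059
grasp_force: 86.8
```

```bash
python3 -c "
from h import *
go((422,-22,175,4))"
```

```text
(422, -22, 175, 4) -> [-21.8, 390.9, 7.7] [-0.24, -0.53, -3.39]
```

Request:
drive_tool(
  deltas=[
    [[-22, 391, 0, -0.2, -0.5, -3.4, 1], [-22, 391, 0, -0.2, -0.5, -3.4, 1], [-22, 391, 0, -0.2, -0.5, -3.4, 1], [-22, 391, 0, -0.2, -0.5, -3.4, 1], [-22, 391, 0, -0.2, -0.5, -3.4, 1], [-22, 391, 0, -0.2, -0.5, -3.4, 1], [-22, 391, 0, -0.2, -0.5, -3.4, 1], [-22, 391, 0, -0.2, -0.5, -3.4, 1]],
  ],
)

```text
time_s: 33.22
ee_pos: [0.4221, 0.0333, 0.1783]
tcp_rot: [[0.998, 0.07, -0.006], [0.07, -0.998, -0.004], [-0.006, 0.004, -1.0]]
force: [1.6, -0.3, -0.1]
grip_width: 0.0588
grasp_force: 86.9
```

```bash
python3 -c "
from h import *
go((422,-21.6,120,4))"
```

```text
(422, -21.6, 120, 4) -> [-3.6, 54.5, 58.5] [0.22, 0.35, 0.03]
```

Request:
drive_tool(
  deltas=[
    [[-3.6, 40, 0, 0.2, 0.3, 0, 1], [-3.6, 54.5, 20, 0.2, 0.3, 0, 1], [-3.6, 54.5, 45, 0.2, 0.3, 0, 1], [-3.6, 54.5, 58, 0.2, 0.3, 0, 1], [-3.6, 54.5, 58, 0.2, 0.3, 0, 1], [-3.6, 54.5, 58, 0.2, 0.3, 0, 1], [-3.6, 54.5, 58, 0.2, 0.3, 0, 1]],
  ],
)

```text
time_s: 33.8
ee_pos: [0.423, -0.0197, 0.1212]
tcp_rot: [[0.998, 0.07, -0.001], [0.07, -0.998, -0.001], [-0.001, 0.0, -1.0]]
force: [0.1, 0.1, -1.2]
grip_width: 0.0587
grasp_force: 87.0
```

```bash
python3 - <<'E'
from h import *
im,d,P,s=wlook("wr5");p0=s["ee_pos"];print(p0)
H,S,V=cv2.split(cv2.cvtColor(im,cv2.COLOR_BGR2HSV))
n=(np.hypot(P[...,0]-p0[0],P[...,1]-p0[1])<.04)&(P[...,2]>p0[2]-.01)&(P[...,2]<p0[2]+.04)
k=n&(H>3)&(H<22)&(S>140);E=P[...,:2]@EX;F=P[...,:2]@FY
print("band",k.sum(),E[k].min(),E[k].max(),F[k].min(),F[k].max(),P[k][:,2].max(),"Etop",np.median(E[k&(P[...,2]>P[k][:,2].max()-.002)]))
t=EX*.4192+FY*-.051;go((t[0]*1000,t[1]*1000,56,4))
E
```

```text
[ 0.42301583 -0.01974457  0.12124673]
band 2061 0.4070614578940755 0.4356845186742503 -0.05451320111043444 -0.01946933233586028 0.1611272779229873 Etop 0.4187821933004913
(np.float64(421.7364300298687), np.float64(-21.633852769713705), 56, 4) -> [-1.5, 1.8, 65.3] [0.03, 0.02, 0.04]
```

Request:
drive_tool(
  deltas=[
    [[-0.8, 1.8, 30, 0, 0, 0, 1], [-0.8, 1.8, 50, 0, 0, 0, 1], [-0.8, 1.8, 61, 0, 0, 0, 1], [-0.8, 1.8, 64, 0, 0, 0, 1], [-0.8, 1.8, 64, 0, 0, 0, 1], [-0.8, 1.8, 64, 0, 0, 0, 1]],
  ],
)

```text
time_s: 34.35
ee_pos: [0.4222, -0.0217, 0.0571]
tcp_rot: [[0.998, 0.07, -0.001], [0.07, -0.998, -0.001], [-0.001, 0.0, -1.0]]
force: [-0.2, 0.2, -0.5]
grip_width: 0.0587
grasp_force: 87.1
```

Request:
drive_tool(
  deltas=[
    [[0, 0, 2, 0, 0, 0, 1], [0, 0, 2, 0, 0, 0, 1], [0, 0, 2, 0, 0, 0, 1]],
  ],
)

```text
time_s: 34.6
ee_pos: [0.4225, -0.0218, 0.0549]
tcp_rot: [[0.998, 0.07, 0.0], [0.07, -0.998, -0.001], [0.0, 0.001, -1.0]]
force: [4.7, 1.3, 4.4]
grip_width: 0.0588
grasp_force: 87.5
```

Request:
drive_tool(
  deltas=[
    [[0, 0, 1.5, 0, 0, 0, 1], [0, 0, 1.5, 0, 0, 0, 1], [0, 0, 1.5, 0, 0, 0, 1]],
  ],
)

```text
time_s: 34.85
ee_pos: [0.4231, -0.0219, 0.0537]
tcp_rot: [[0.998, 0.07, 0.001], [0.07, -0.998, -0.001], [0.001, 0.001, -1.0]]
force: [7.8, 2.0, 7.8]
grip_width: 0.059
grasp_force: 88.1
```

Seated; release, lift and go to the rod.

Request:
drive_tool(
  deltas=[
    [[0, 0, 0, 0, 0, 0, -0.6], [0, 0, 0, 0, 0, 0, -0.6], [0, 0, 0, 0, 0, 0, -0.6], [0, 0, 0, 0, 0, 0, -0.6]],
  ],
)

```text
time_s: 35.18
ee_pos: [0.4214, -0.0217, 0.0524]
tcp_rot: [[0.998, 0.07, -0.003], [0.07, -0.998, -0.0], [-0.003, -0.0, -1.0]]
force: [-0.0, 0.6, 0.4]
grip_width: 0.0683
grasp_force: 0.0
```

Request:
drive_tool(
  deltas=[
    [[0, 0, -15, 0, 0, 0, -0.6], [0, 0, -40, 0, 0, 0, -0.6], [0, 0, -80, 0, 0, 0, -0.6], [0, 0, -120, 0, 0, 0, -0.6], [0, 20, -150, 0, 0, 0, -1]],
  ],
)

```text
time_s: 35.6
ee_pos: [0.4232, -0.0401, 0.2057]
tcp_rot: [[0.997, 0.072, -0.0], [0.072, -0.997, 0.0], [-0.0, -0.0, -1.0]]
force: [0.6, -0.2, 0.4]
grip_width: 0.0788
grasp_force: 0.0
```

```bash
python3 - <<'E'
from h import *
im,d,P,s=wlook("wr6");H,S,V=cv2.split(cv2.cvtColor(im,cv2.COLOR_BGR2HSV))
E=P[...,:2]@EX;F=P[...,:2]@FY
n=(abs(E-.419)<.03)&(F>-.1)&(F<0)&(P[...,2]>.05)&(P[...,2]<.11)&(H>100)&(H<130)&(S>120)
print(n.sum(),E[n].min(),E[n].max(),F[n].min(),F[n].max(),P[n][:,2].max())
go((410,-300,190,8.5))
E
```

```text
362 0.4045884400940377 0.4354681222585217 -0.08050692404460645 -0.020977702842207156 0.08643046088166116
(410, -300, 190, 8.5) -> [-33.5, 254.1, 21.3] [0.24, -0.29, -4.41]
```

Request:
drive_tool(
  deltas=[
    [[-33, 254, 15, 0, 0, -4.4, -1], [-33, 254, 15, 0, 0, -4.4, -1], [-33, 254, 15, 0, 0, -4.4, -1], [-33, 254, 15, 0, 0, -4.4, -1], [-33, 254, 15, 0, 0, -4.4, -1], [-33, 254, 15, 0, 0, -4.4, -1], [-33, 254, 15, 0, 0, -4.4, -1], [-33, 254, 15, 0, 0, -4.4, -1]],
  ],
)

```text
time_s: 36.32
ee_pos: [0.4073, -0.2995, 0.1866]
tcp_rot: [[0.99, 0.143, -0.004], [0.143, -0.99, 0.001], [-0.003, -0.001, -1.0]]
force: [-0.1, 1.0, -0.7]
grip_width: 0.0853
grasp_force: 0.0
```

```bash
python3 - <<'E'
from h import *
im,d,P,s=wlook("wm4");rod(im,P)
go((413,-309,60,8.5),(413,-309,7,8.5))
E
```

```text
grip (array([ 413.1, -309.2]), array([72.5, 25.5]), 8.26) 1974 0.032
disc [ 0.5912 -0.2844  0.0243] 136
mat (array([ 476.2, -298.5]), array([257.2, 107.4]), 8.85)
(413, -309, 60, 8.5) -> [4.0, 11.9, 126.9] [-0.08, 0.17, -0.21]
(413, -309, 7, 8.5) -> [0.0, 0.0, 53.0] [0.0, 0.0, 0.0]
```

Request:
drive_tool(
  deltas=[
    [[4, 11, 40, 0, 0.2, -0.2, -1], [4, 11, 80, 0, 0.2, -0.2, -1], [4, 11, 110, 0, 0.2, -0.2, -1], [4, 11, 127, 0, 0.2, -0.2, -1], [4, 11, 127, 0, 0.2, -0.2, -1], [4, 11, 127, 0, 0.2, -0.2, -1], [4, 11, 127, 0, 0.2, -0.2, -1]],
  ],
)

```text
time_s: 36.95
ee_pos: [0.4143, -0.3075, 0.0624]
tcp_rot: [[0.989, 0.151, 0.003], [0.151, -0.989, -0.001], [0.003, 0.001, -1.0]]
force: [-0.0, 0.1, -0.1]
grip_width: 0.0852
grasp_force: 0.0
```

```bash
python3 -c "
from h import *
go((413,-309,7,8.5))"
```

```text
(413, -309, 7, 8.5) -> [-1.6, 1.2, 55.4] [0.08, -0.15, 0.16]
```

Request:
drive_tool(
  deltas=[
    [[-1.5, 1.5, 30, 0, -0.1, 0, -1], [-1.5, 1.5, 48, 0, -0.1, 0, -1], [-1.5, 1.5, 55, 0, -0.1, 0, -1], [-1.5, 1.5, 55, 0, -0.1, 0, -1], [-1.5, 1.5, 55, 0, -0.1, 0, -1]],
  ],
)

```text
time_s: 37.37
ee_pos: [0.4129, -0.3097, 0.0071]
tcp_rot: [[0.989, 0.15, 0.001], [0.15, -0.989, -0.001], [0.001, 0.001, -1.0]]
force: [0.1, -0.1, 0.4]
grip_width: 0.0856
grasp_force: 0.0
```

Request:
drive_tool(
  deltas=[
    [[0, 0, 0, 0, 0, 0, 0.2], [0, 0, 0, 0, 0, 0, 1], [0, 0, 0, 0, 0, 0, 1], [0, 0, 0, 0, 0, 0, 1], [0, 0, 0, 0, 0, 0, 1], [0, 0, 0, 0, 0, 0, 1], [0, 0, 0, 0, 0, 0, 1], [0, 0, 0, 0, 0, 0, 1]],
  ],
  grip_force=110,
)

```text
time_s: 38.03
ee_pos: [0.4126, -0.3097, 0.0065]
tcp_rot: [[0.989, 0.15, 0.0], [0.15, -0.989, -0.001], [0.0, 0.001, -1.0]]
force: [-0.9, 1.2, 9.8]
grip_width: 0.0263
grasp_force: 109.4
```

Request:
drive_tool(
  deltas=[
    [[0, 0, -20, 0, 0, 0, 1], [0, 0, -60, 0, 0, 0, 1], [0, 0, -100, 0, 0, -7, 1], [0, 0, -125, 0, 0, -14, 1], [0, 0, -125, 0, 0, -21, 1], [0, 0, -125, 0, 0, -28, 1], [0, 0, -125, 0, 0, -35, 1], [0, 0, -125, 0, 0, -42, 1]],
  ],
)

```text
time_s: 38.7
ee_pos: [0.4123, -0.3093, 0.1308]
tcp_rot: [[0.63, 0.777, -0.0], [0.777, -0.63, -0.0], [-0.0, -0.0, -1.0]]
force: [0.6, -0.2, -1.2]
grip_width: 0.0258
grasp_force: 108.6
```

Request:
drive_tool(
  deltas=[
    [[0, 0, 0, 0, 0, -7, 1], [0, 0, 0, 0, 0, -14, 1], [0, 0, 0, 0, 0, -21, 1], [0, 0, 0, 0, 0, -28, 1], [0, 0, 0, 0, 0, -35, 1], [0, 0, 0, 0, 0, -42, 1], [0, 0, 0, 0, 0, -43.5, 1], [0, 0, 0, 0, 0, -43.5, 1]],
  ],
)

```text
time_s: 39.37
ee_pos: [0.4122, -0.3093, 0.1306]
tcp_rot: [[-0.073, 0.997, -0.001], [0.997, 0.073, 0.0], [0.0, -0.0, -1.0]]
force: [-0.1, 0.3, -1.5]
grip_width: 0.0261
grasp_force: 108.5
```

```bash
python3 - <<'E'
from h import *
held("wh4")
t=EX*.4192+FY*-.302;go((t[0]*1000,t[1]*1000,125,94))
E
```

```text
0.03 3169 [ 0.0387 -0.001  -0.0153] [ 0.03   -0.0144 -0.0242] [0.06   0.0122 0.0002]
0.06 2265 [ 0.0751 -0.0006 -0.0145] [ 0.06   -0.0067 -0.0171] [ 0.09    0.0054 -0.0088]
0.09 2139 [ 0.1047 -0.0004 -0.0144] [ 0.09   -0.0064 -0.0172] [ 0.12    0.0058 -0.0086]
0.12 41 [ 0.1204 -0.0023 -0.0134] [ 0.12   -0.0064 -0.0151] [ 0.1224  0.0054 -0.0093]
tip x [0.12024003 0.12127734]
(np.float64(439.2453049396442), np.float64(-272.0224293849296), 125, 94) -> [35.3, 29.5, 5.6] [-0.02, -0.01, 0.05]
```

Request:
drive_tool(
  deltas=[
    [[35, 29, 0, 0, 0, 0, 1], [35, 29, 0, 0, 0, 0, 1], [35, 29, 30, 0, 0, 0, 1], [35, 29, 60, 0, 0, 0, 1], [35, 29, 71.5, 0, 0, 0, 1], [35, 29, 71.5, 0, 0, 0, 1], [35, 29, 71.5, 0, 0, 0, 1], [35, 29, 71.5, 0, 0, 0, 1]],
  ],
)

```text
time_s: 40.08
ee_pos: [0.4393, -0.273, 0.0608]
tcp_rot: [[-0.071, 0.997, 0.001], [0.997, 0.071, -0.001], [-0.001, 0.001, -1.0]]
force: [-0.6, -0.5, -1.0]
grip_width: 0.0262
grasp_force: 108.8
```

```bash
python3 - <<'E'
from h import *
s=status.read_state();p=s["ee_pos"];print("E,F",p[:2]@EX,p[:2]@FY,p[2],s["force"],s["tcp_rot"].round(4)[:,0])
E
```

```text
E,F 0.41922678624291576 -0.30301257561127254 0.06075264273398668 [-0.62857031 -0.54838524 -0.96524499] [-0.0709  0.9975 -0.0012]
```

Expected stop is about 132 mm ahead; pushing 122, then fine steps.

Request:
drive_tool(
  deltas=[
    [[12, 0, 0.5, 0, 0, 0, 1], [22, 0, 0.5, 0, 0, 0, 1], [36, 0, 0.5, 0, 0, 0, 1], [50, 0, 0.5, 0, 0, 0, 1], [65, 0, 0.5, 0, 0, 0, 1], [80, 0, 0.5, 0, 0, 0, 1], [92, 0, 0.5, 0, 0, 0, 1], [102, 0, 0.5, 0, 0, 0, 1]],
  ],
)

```text
time_s: 40.75
ee_pos: [0.4316, -0.1695, 0.0592]
tcp_rot: [[-0.072, 0.997, 0.001], [0.997, 0.072, -0.002], [-0.002, 0.001, -1.0]]
force: [1.1, -9.7, -0.7]
grip_width: 0.0261
grasp_force: 108.8
```

Request:
drive_tool(
  deltas=[
    [[8, 0, 0, 0, 0, 0, 1], [14, 0, 0, 0, 0, 0, 1], [18, 0, 0, 0, 0, 0, 1], [21, 0, 0, 0, 0, 0, 1], [23, 0, 0, 0, 0, 0, 1], [24, 0, 0, 0, 0, 0, 1], [24, 0, 0, 0, 0, 0, 1]],
  ],
)

```text
time_s: 41.33
ee_pos: [0.4297, -0.1458, 0.0589]
tcp_rot: [[-0.072, 0.997, 0.0], [0.997, 0.072, -0.001], [-0.001, 0.0, -1.0]]
force: [0.2, -2.7, -3.1]
grip_width: 0.0261
grasp_force: 108.6
```

Request:
drive_tool(
  deltas=[
    [[1, 0, 0, 0, 0, 0, 1], [2, 0, 0, 0, 0, 0, 1], [3, 0, 0, 0, 0, 0, 1], [3, 0, 0, 0, 0, 0, 1]],
  ],
)

```text
time_s: 41.67
ee_pos: [0.4295, -0.1432, 0.0589]
tcp_rot: [[-0.072, 0.997, 0.0], [0.997, 0.072, -0.001], [-0.001, 0.0, -1.0]]
force: [1.3, -4.9, -2.4]
grip_width: 0.0264
grasp_force: 108.6
```

```bash
python3 - <<'E'
from h import *
s=status.read_state();p=s["ee_pos"];print("E,F",p[:2]@EX,p[:2]@FY,p[2],s["force"])
E
```

```text
E,F 0.4184339115637449 -0.1727838662411082 0.05885073102305708 [ 1.32543093 -4.89084859 -2.42571161]
```

Request:
drive_tool(
  deltas=[
    [[1, 0, 0, 0, 0, 0, 1], [2, 0, 0, 0, 0, 0, 1], [3, 0, 0, 0, 0, 0, 1], [3, 0, 0, 0, 0, 0, 1]],
  ],
)

```text
time_s: 42.0
ee_pos: [0.4295, -0.1411, 0.0591]
tcp_rot: [[-0.072, 0.997, 0.001], [0.997, 0.072, -0.003], [-0.003, 0.001, -1.0]]
force: [1.3, -12.8, -3.3]
grip_width: 0.0262
grasp_force: 108.5
```

Request:
drive_tool(
  deltas=[
    [[1, 0, 0, 0, 0, 0, 1], [2, 0, 0, 0, 0, 0, 1], [2, 0, 0, 0, 0, 0, 1]],
  ],
)

```text
time_s: 42.25
ee_pos: [0.4299, -0.141, 0.0597]
tcp_rot: [[-0.072, 0.997, 0.002], [0.997, 0.072, -0.007], [-0.007, 0.002, -1.0]]
force: [0.7, -30.7, -4.3]
grip_width: 0.026
grasp_force: 108.5
```

Firm stop exactly 60 mm short of the first, as expected. One more press, then retract and return the rod.

Request:
drive_tool(
  deltas=[
    [[2, 0, 0, 0, 0, 0, 1], [2, 0, 0, 0, 0, 0, 1], [0, 0, 0, 0, 0, 0, 1], [-30, 0, 0, 0, 0.3, 0, 1], [-70, 0, 0, 0, 0.3, 0, 1], [-105, 0, 0, 0, 0.3, 0, 1], [-140, 0, 0, 0, 0.3, 0, 1], [-145, 0, -25, 0, 0, 0, 1]],
  ],
)

```text
time_s: 42.92
ee_pos: [0.4381, -0.2856, 0.08]
tcp_rot: [[-0.069, 0.998, -0.005], [0.998, 0.069, 0.003], [0.004, -0.005, -1.0]]
force: [0.4, 0.8, -3.2]
grip_width: 0.0263
grasp_force: 108.7
```

Request:
drive_tool(
  deltas=[
    [[0, 0, -20, 0, 0, 0, 1], [0, 0, -45, 0, 0, 0, 1], [-10, -10, -45, 0, 0, 7, 1], [-20, -20, -45, 0, 0, 14, 1], [-20, -20, -45, 0, 0, 21, 1], [-20, -20, -45, 0, 0, 28, 1], [-20, -20, -45, 0, 0, 35, 1], [-20, -20, -45, 0, 0, 42, 1]],
  ],
)

```text
time_s: 43.58
ee_pos: [0.421, -0.3036, 0.1287]
tcp_rot: [[0.619, 0.786, -0.0], [0.786, -0.619, 0.001], [0.0, -0.001, -1.0]]
force: [-0.4, -0.6, -1.2]
grip_width: 0.026
grasp_force: 108.7
```

Request:
drive_tool(
  deltas=[
    [[0, 0, 0, 0, 0, 7, 1], [0, 0, 0, 0, 0, 14, 1], [0, 0, 0, 0, 0, 21, 1], [0, 0, 0, 0, 0, 28, 1], [0, 0, 0, 0, 0, 35, 1], [0, 0, 0, 0, 0, 42, 1], [0, 0, 0, 0, 0, 43.5, 1], [0, 0, 0, 0, 0, 43.5, 1]],
  ],
)

```text
time_s: 44.25
ee_pos: [0.4211, -0.3036, 0.1286]
tcp_rot: [[0.989, 0.149, -0.0], [0.149, -0.989, 0.001], [-0.0, -0.001, -1.0]]
force: [0.2, -0.1, -1.7]
grip_width: 0.0261
grasp_force: 108.7
```

```bash
python3 - <<'E'
from h import *
held("wh5")
go((412,-309,127,8.5))
E
```

```text
0.03 2998 [ 0.0397 -0.0005 -0.015 ] [ 0.03   -0.0131 -0.0237] [0.06   0.0123 0.0004]
0.06 2270 [ 0.075  -0.0001 -0.0145] [ 0.06   -0.0061 -0.0174] [ 0.09    0.0059 -0.0092]
0.09 2037 [ 0.104   0.0002 -0.0144] [ 0.09   -0.0059 -0.0174] [ 0.12    0.0063 -0.009 ]
tip x [0.11869028 0.11992557]
(412, -309, 127, 8.5) -> [-9.8, 3.8, 1.7] [-0.03, 0.02, 0.2]
```

Request:
drive_tool(
  deltas=[
    [[-9, 4, 30, 0, 0, 0.2, 1], [-9, 4, 60, 0, 0, 0.2, 1], [-9, 4, 90, 0, 0, 0.2, 1], [-9, 4, 108, 0, 0, 0.2, 1], [-9, 4, 115, 0, 0, 0.2, 1], [-9, 4, 119, 0, 0, 0.2, 1], [-9, 4, 119, 0, 0, 0.2, 1], [-9, 4, 119, 0, 0, 0.2, 1]],
  ],
)

```text
time_s: 44.97
ee_pos: [0.4132, -0.3103, 0.0108]
tcp_rot: [[0.989, 0.147, 0.001], [0.147, -0.989, -0.001], [0.001, 0.001, -1.0]]
force: [0.1, -0.2, -1.4]
grip_width: 0.0266
grasp_force: 109.0
```

Request:
drive_tool(
  deltas=[
    [[0, 0, 2, 0, 0, 0, 1], [0, 0, 2, 0, 0, 0, 1], [0, 0, 2, 0, 0, 0, 1]],
  ],
)

```text
time_s: 45.22
ee_pos: [0.4129, -0.3102, 0.0083]
tcp_rot: [[0.989, 0.146, 0.0], [0.146, -0.989, -0.001], [0.0, 0.001, -1.0]]
force: [-0.7, 0.2, -1.7]
grip_width: 0.0262
grasp_force: 109.0
```

Request:
drive_tool(
  deltas=[
    [[0, 0, 1.8, 0, 0, 0, 1], [0, 0, 1.8, 0, 0, 0, 1], [0, 0, 1.8, 0, 0, 0, 0.2], [0, 0, 1.8, 0, 0, 0, -0.5], [0, 0, 1.8, 0, 0, 0, -1], [0, 0, 1.8, 0, 0, 0, -1], [0, 0, 1.8, 0, 0, 0, -1], [0, 0, 1.8, 0, 0, 0, -1]],
  ],
)

```text
time_s: 45.88
ee_pos: [0.4127, -0.31, 0.0059]
tcp_rot: [[0.989, 0.146, -0.0], [0.146, -0.989, 0.0], [-0.0, -0.0, -1.0]]
force: [0.1, 0.5, 0.3]
grip_width: 0.0854
grasp_force: 0.0
```

Request:
drive_tool(
  deltas=[
    [[0, 0, -20, 0, 0, 0, -1], [0, 0, -60, 0, 0, 0, -1], [0, 0, -100, 0, 0, 0, -1], [0, 0, -140, 0, 0, 0, -1], [0, 0, -175, 0, 0, 0, -1], [-20, 0, -210, 0, 0, 0, -1], [-60, 0, -210, 0, 0, 0, -1], [-60, 0, -210, 0, 0, 0, -1]],
  ],
)

```text
time_s: 46.55
ee_pos: [0.3502, -0.3198, 0.2181]
tcp_rot: [[0.989, 0.145, 0.001], [0.145, -0.989, -0.003], [0.0, 0.003, -1.0]]
force: [-1.4, 1.3, -1.3]
grip_width: 0.0853
grasp_force: 0.0
```

```bash
python3 - <<'E'
from h import *
s=status.read_state();print(s["time_s"],s["ee_pos"])
t,_=get_image("top");c,_=get_image("scene");z=lambda i,f:cv2.resize(i,None,fx=f,fy=f,interpolation=cv2.INTER_CUBIC)
o=np.zeros((600,800,3),np.uint8);a=z(t[100:310,130:450],2);o[:a.shape[0]*1,:640]=a[:420];b=z(c[100:300,200:440],1);o[400:600,:240]=b
cv2.imwrite("pics/fin.png",o)
E
```

```text
46.55 [ 0.35022117 -0.31977975  0.21810971]
```

View pics/fin.png

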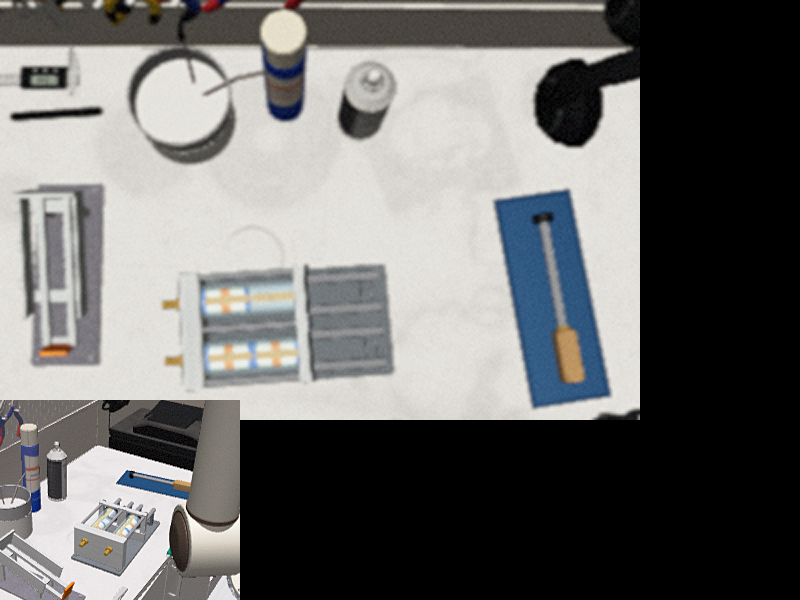

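The final view shows barrel A holding two cartridges tight together (205–298,355), barrel B one at the closed end (225,300), the dispenser empty, the rod on the mat and the cans standing.

```bash
python3 -c "
from rig import hand_in
print(hand_in())"
```

```text
the job is handed in; nothing more can be done
None
```

The job is handed in: all three cartridges are rammed home (two in barrel A, one in barrel B), the ramrod is back on its blue mat, and the cans are still standing.

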